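Gauge the bar moulds, reject the shallow ones and sign off at the key switch

TASK

Check the bar moulds on the counter for today's thick chocolate bars: with the depth gauge, push the sprung pin down into the channel of every mould that is there until the foot sits flat on the rim, and hold it still there for about half a second, in the order red, yellow, green, blue; put each mould whose channel is shallower than 20 mm flat in the red reject tray, and leave the others flat on the counter. When the rejects are in the tray, sign off at the key switch: push the key fully in, turn it clockwise to its stop and back home, then pull it out. Finish with the key standing in its wooden holder and the gauge standing in its dock, and leave the tarts and the cup alone.

Things in the scene. Friction and masses are not known exactly. Their poses are not given: they have to be found in the camera images.
- mould_red: Loose white plastic bar mould with red end blocks, 100 x 48 x 44 mm (x along, y across, z up), 0.2-0.4 kg. Origin: centre of its underside. A channel 76 mm long, 18 mm wide, closed at the ends, runs along x in the middle of its top; its depth is 12 or 26 mm and must be gauged. Flat rim all round, 44 mm high. Lies flat on the counter at the start; may be absent.
- mould_yellow: Loose white plastic bar mould with yellow end blocks, 100 x 48 x 44 mm (x along, y across, z up), 0.2-0.4 kg. Origin: centre of its underside. A channel 76 mm long, 18 mm wide, closed at the ends, runs along x in the middle of its top; its depth is 12 or 26 mm and must be gauged. Flat rim all round, 44 mm high. Lies flat on the counter at the start; may be absent.
- mould_green: Loose white plastic bar mould with green end blocks, 100 x 48 x 44 mm (x along, y across, z up), 0.2-0.4 kg. Origin: centre of its underside. A channel 76 mm long, 18 mm wide, closed at the ends, runs along x in the middle of its top; its depth is 12 or 26 mm and must be gauged. Flat rim all round, 44 mm high. Lies flat on the counter at the start; may be absent.
- mould_blue: Loose white plastic bar mould with blue end blocks, 100 x 48 x 44 mm (x along, y across, z up), 0.2-0.4 kg. Origin: centre of its underside. A channel 76 mm long, 18 mm wide, closed at the ends, runs along x in the middle of its top; its depth is 12 or 26 mm and must be gauged. Flat rim all round, 44 mm high. Lies flat on the counter at the start; may be absent.
- gauge: Loose sprung depth gauge, 0.25 kg. Origin: centre of the flat underside of its steel foot (40 mm along x, 60 along y, 8 thick). Black handle on top, 30 mm (x) by 24 mm (y), from 8 to 74 mm up: grip across y about 50 mm up; hold the gauge's x along the channel. An 8 mm brass pin sticks out below the foot's centre. White pointers on its +x and -x faces rise with the pin.
- gauge_pin (a joint): How far the pin is pushed in, m: 0 = fully out (34 mm below the foot), 0.034 = level with it. Foot flat: channel depth = 0.034 - this. Spring: 2 N to start plus 0.15 N per mm. Readable while the gauge is held. The white pointers are 22 mm above the foot's underside at 0 and rise 1:1; on the scale behind them the green field (to 37 mm up) means deep, the red field above it shallow.
- pin_tip (a point): Lower end of the gauge's pin, 34 mm below the foot when fully out.
- dock: Fixed black dock of the gauge: plate 80 x 90 mm with two rails along x, tops 50 mm high, 20 mm wide (18 to 38 mm either side of the middle in y). Origin: centre of the underside. The gauge stands with its foot on both rails, axes along the dock's (either way round), pin hanging between; its origin is then 50 mm above the dock's.
- reject_tray: Fixed shallow red tray, 150 mm along x, 220 mm along y, walls 4 mm thick and 18 mm high, floor 4 to 5 mm thick. Origin: centre of the underside. Two moulds lie side by side in it with their length along the tray's x, at y = +52 and -52 mm.
- switch_box: Fixed grey key-switch box, 90 x 90 x 50 mm, origin at the centre of the underside; a brass square 50 x 50 mm with the key slot, top 52 mm high, turns in its middle.
- slot (a point): Centre of the mouth of the key slot, 52 mm above the counter. x runs along the slot (25 mm), y across (9 mm); 3 mm lead-in chamfer; goes down 40 mm. Turns with the brass square.
- rotor (a joint): Turn of the key slot, rad: 0 = home (slot along the box's x), grows clockwise seen from above up to the stop at 1.10. Stays where it is left; friction 0.06 N m. The key has about 0.14 rad of play in the slot each way.
- key_holder: Fixed wooden key holder, 60 x 60 x 45 mm, with a pocket 30 mm (x) by 14 mm (y) right through from the top. Origin: centre of the underside.
- key: Loose key, 0.07 kg, upright in the holder. Origin: centre of the underside of its round flange (36 mm across, 5 thick), the shoulder that rests on the holder or, fully in, on the brass square. Blade below: 22 (x) x 6 (y) mm, 34 mm long, the last 7 mm only 17 x 3. Orange grip above: 40 (x) x 12 (y) mm, from 5 to 50 mm above the origin: grip across y. Either way round fits.
- tart_lemon: Bystander: loose yellow tart, 68 mm across, 32 mm high, origin under its centre.
- tart_chocolate: Bystander: loose dark tart, 68 mm across, 32 mm high, origin under its centre.
- cup: Bystander: loose white cup, 72 mm across, 85 mm high, origin under its centre.
There are look-alikes about, which are no part of the job. What is shaped like the gauge but pink or turquoise is not meant.

How it is judged:
By the outcome, as a careful person would: the job done as asked, in the order asked, and still so for the second after the job is handed in, with the robot touching nothing.
Of mould_red, mould_yellow, mould_green, mould_blue only 3 to 4 are there at a start; the rules pass over those that are not, and their reading is None.
At some moment in a run one of mould_red, mould_yellow, mould_green, mould_blue may be knocked a few centimetres aside while the robot is not near it.
It also fails if it takes over 210 s, if anything falls off the work surface, if the arm or the gripper's body presses on something with over 40 N, if the wrist force passes 120 N, or if a joint passes its speed limit or range.

ROBOT

A 7-joint arm with a two-finger parallel gripper is mounted at the origin on the work surface. World frame = base frame: x ahead of the robot, y to its left, z up, the work surface at z = 0. Lengths are in m, angles in degrees, forces in N, time in s.
With the tool pointing down it reaches from about 0.4 to 0.75 m from the base axis. Payload 19.5 kg.
Tool frame: the origin (TCP) lies between the finger pads; the fingertips stand 17 mm ahead of it and the grasp point (between the pads) lies 2 mm behind it; z points along the fingers, y is the direction in which the jaws open and shut (so a half turn about z gives the same grasp; the last joint's range is limited). The gripper opens to 85 mm and grips with 20 to 120 N. Pads are 22 mm wide; open, the fingers measure 114 mm over their backs; the gripper's body (76 mm by 85 mm) begins 54 mm behind the grasp point. The pads swing forward as they close: fully open they stand 13 mm farther back than shut.
Start: joints at [-69.368, 40.479, -1.581, 85.061, 1.261, 54.483, -4.326], TCP at [0.225, 0.529, 0.248] pointing down, gripper open.
Joint ranges: [-155.06, 155.06], [-18.47, 123.98], [-90, 86.84], [0, 140.48], [-83.41, 263.41], [0, 116], [-161.91, 161.91]. Speed limits (degrees/s): [108.29, 108.29, 147.25, 147.25, 172.46, 172.46, 172.46].

INTERFACE

Orientations are given as a 3x3 rotation matrix whose columns are the frame's x, y, z axes.
In Python, from cell import robot gives the robot as it stands.
- The arm moves only by the tool drive_tool, never from a script. Its argument "increments" is a list of rows, each an object of numbers: "rx", "ry", "rz": the turn, a rotation vector about the world's x, y, z in rad; "tx", "ty", "tz": the shift along the world's x, y, z in mm; "grip": the opening, from -1 (shut) to 1 (fully open). A call has exactly 8 rows; each row shifts and turns the pose as measured when the row begins; what a row does not reach is not made up. A row lasts 1/8 s, in which the tool goes at most 62.5 mm and 10.7 degrees, less where a joint would pass 70% of its speed; a pose out of reach is approached as far as the arm can. A call with a gripper value outside its range is refused whole. The fingers move at their own pace and stop on an object; "newtons" is the grip in N (left out, the last holds). Time passes only in rows, so rows that do not move let the fingers close, or fill a call up. It gives the time, the measured TCP pose, the force and the opening at its end, in the units of the state.
- robot.get_obs(): the state, without advancing time (a new reading comes with each control period).
- robot.snapshot(name): name is "side" or "top" or "wrist"; returns the picture (480x640x3 uint8, red, green, blue); there is no depth.
- robot.get_calibration(name): a dict with "mtx" (3x3 intrinsics, pixels), "R" (3x3) and "t" (3): a world point X has camera coordinates R X + t; the wrist camera has in their place "hand_eye" (4x4, takes a point from camera to tool coordinates, whose origin is the TCP and whose axes are the flange's). Camera axes: x right, y down, z forward; pixel columns grow to the right and rows downward; lengths in m; the calibration is good to about 2 mm. The wrist camera is an equidistant fisheye: a pixel r from the principal point sees the ray r / f radians off the axis. A picture is of the moment at which its call begins: read the wrist's pose just before it. get_calibration takes no time and is no camera call.
- robot.finish_job(): hands the job in, once; it reports no verdict.
The state is a dict: "t": time; "joints": joint angles; "dq": joint speeds; "joint_torque": joint torques, N m; "ee_pos": TCP position; "ee_rot": TCP orientation; "contact_force": force on the tool from outside, world axes, zero at the start; "ft_torque": the same for the moment, N m; "opening": finger opening in m.
Only numpy, scipy, OpenCV 4.12 (cv2) and the standard library are available. Lean on these libraries where they do the work, as an engineer would, in place of code of your own. Each camera call takes 0.05 s, during which the arm holds its last target.

## Working session

There is one attempt and no reset: what is moved stays moved. The work goes in short steps, Python scripts to look and compute and a tool call to move; the robot and the scene stay as the last step left them, time stands still between calls to the robot, and variables do not carry over. Pictures are saved under pics/ and viewed, and the job is handed in when it is done.

Besides the shell and the picture viewer there is one more tool, called after "Request:" as name(argument=value, ...) on one line, values as JSON. drive_tool: Moves the arm, as the interface text tells. Its arguments: {"type":"object","properties":{"increments":{"type":"array","items":{"type":"object","properties":{"rx":{"type":"number"},"ry":{"type":"number"},"rz":{"type":"number"},"tx":{"type":"number"},"ty":{"type":"number"},"tz":{"type":"number"},"grip":{"type":"number"}}}},"newtons":{"type":"number"}},"required":["increments"]}

```bash
ls; mkdir -p pics; python3 - <<'E'
from cell import robot
import cv2
o=robot.get_obs();print(o)
for n in("top","side"):
    im=robot.snapshot(n);cv2.imwrite(f"pics/{n}0.png",im[:,:,::-1])
    print(n,robot.get_calibration(n))
print(robot.get_calibration("wrist"))
E
```

```text
pics
{'t': 0.0, 'joints': array([-69.36877809,  40.5125268 ,  -1.58406576,  85.081767  ,
         1.26126853,  54.48298247,  -4.32520561]), 'dq': array([-0.05282558,  0.02681016,  0.0418819 ,  0.13827082, -0.02779449,
        0.02406899, -0.02230908]), 'joint_torque': array([ 7.05807133e-05, -8.83208227e+01,  1.23484600e+00, -2.36175621e+01,
        1.69732003e-02,  6.34868222e-03,  9.87486283e-05]), 'ee_pos': array([0.22475932, 0.52900441, 0.24785202]), 'ee_rot': array([[-9.20381311e-01,  3.91021857e-01, -3.86855118e-04],
       [ 3.91022048e-01,  9.20380798e-01, -9.71866139e-04],
       [-2.39668803e-05, -1.04575631e-03, -9.99999453e-01]]), 'contact_force': array([-0.18147042, -0.28602123,  0.12918468]), 'ft_torque': array([-0.02447958,  0.02047499,  0.06273761]), 'opening': 0.08593121013724284}
top {'mtx': array([[492.27789498,   0.        , 309.52968449],
       [  0.        , 492.27789498, 235.36730549],
       [  0.        ,   0.        ,   1.        ]]), 'R': array([[ 0.02496212, -0.99964577, -0.00923132],
       [-0.99526233, -0.02398256, -0.09422169],
       [ 0.09396692,  0
[... 268 characters left out ...]
4896, -0.71769529, -0.02072019],
       [-0.39743679, -0.36109473, -0.84359623],
       [ 0.59796308,  0.59541924, -0.53657812]]), 't': array([-0.39983388,  0.25347525,  0.86190514])}
{'mtx': array([[371.64829954,   0.        , 316.8506076 ],
       [  0.        , 371.64829954, 240.26427659],
       [  0.        ,   0.        ,   1.        ]]), 'hand_eye': array([[ 5.24347798e-04, -9.60351261e-01, -2.78792361e-01,
         7.06406840e-02],
       [ 9.99999493e-01,  7.43360555e-04, -6.79859783e-04,
        -3.60751801e-04],
       [ 8.60147444e-04, -2.78791863e-01,  9.60351164e-01,
        -1.25898691e-01],
       [ 0.00000000e+00,  0.00000000e+00,  0.00000000e+00,
         1.00000000e+00]])}
```

View pics/top0.png

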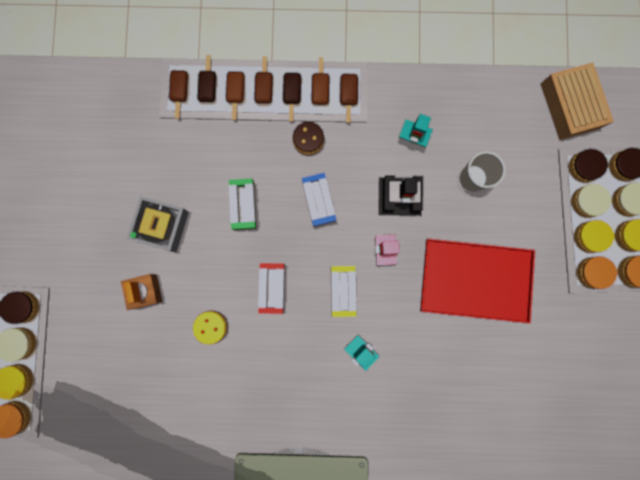

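View pics/side0.png

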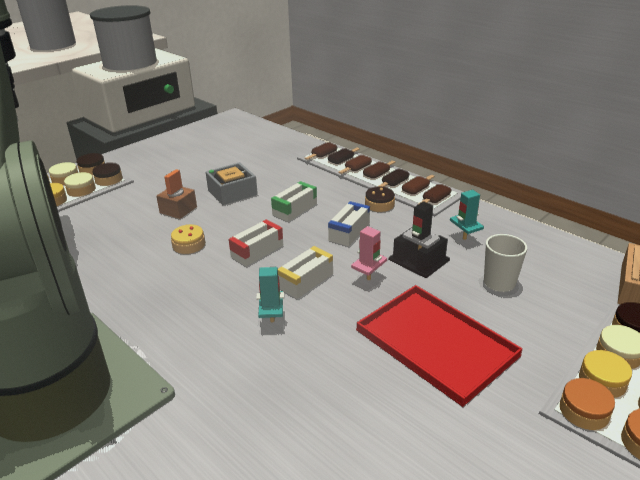

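```bash
cat > h.py <<'E'
import numpy as np, cv2
from cell import robot
def ray(name,uv,pose=None):
    c=robot.get_calibration(name);K=c['mtx'];uv=np.asarray(uv,float)
    if name=='wrist':
        d=(uv-K[:2,2])/K[0,0];th=np.linalg.norm(d)
        v=np.r_[np.sin(th)*d/(th+1e-12),np.cos(th)]
        H=c['hand_eye'];p,R=pose
        return p+R@H[:3,3],R@H[:3,:3]@v
    v=np.linalg.inv(K)@np.r_[uv,1]
    return -c['R'].T@c['t'],c['R'].T@v
def onz(name,uv,z,pose=None):
    o,d=ray(name,uv,pose);return o+d*(z-o[2])/d[2]
def proj(name,X,pose=None):
    c=robot.get_calibration(name);K=c['mtx'];X=np.asarray(X,float)
    if name=='wrist':
        H=c['hand_eye'];p,R=pose
        v=H[:3,:3].T@(R.T@(X-p)-H[:3,3]);r=np.linalg.norm(v[:2]);th=np.arctan2(r,v[2])
        return K[:2,2]+K[0,0]*th*v[:2]/r
    v=K@(c['R']@X+c['t']);return v[:2]/v[2]
def snap(n,f):
    o=robot.get_obs();im=robot.snapshot(n)[:,:,::-1].copy();cv2.imwrite(f'pics/{f}.png',im);np.savez(f'pics/{f}.npz',p=o['ee_pos'],R=o['ee_rot']);return im,(o['ee_pos'],o['ee_rot'])
def load(f):
    d=np.load(f'pics/{f}.npz');return cv2.imread(f'pics/{f}.png'),(d['p'],d['R'])
def crop(f,x0,y0,x1,y1,k,out):
    im=cv2.imread(f'pics/{f}.png')[y0:y1,x0:x1];cv2.imwrite(f'pics/{out}.png',cv2.resize(im,None,fx=k,fy=k,interpolation=cv2.INTER_CUBIC))
def rect(pts): # minAreaRect of plane points: centre, long-axis angle deg, dims
    r=cv2.minAreaRect(np.asarray(pts*1000,np.float32));(c,(w,h),a)=r
    if w<h:w,h,a=h,w,a+90
    return np.array(c)/1000,(a+90)%180-90,(w,h)
def maskrect(name,mask,z,pose=None):
    cs,_=cv2.findContours(mask.astype(np.uint8),0,1)
    pts=np.vstack([c.reshape(-1,2) for c in cs])
    return rect(np.array([onz(name,q,z,pose)[:2] for q in cv2.convexHull(pts).reshape(-1,2)]))
E
python3 - <<'E'
from h import *
crop('top0',110,110,270,350,2.5,'a');crop('top0',230,110,430,350,2.5,'b')
crop('top0',110,170,200,320,4,'c')
im=cv2.imread('pics/top0.png');hsv=cv2.cvtColor(im,cv2.COLOR_BGR2HSV)
for u,v in [(271,269),(343,269),(243,184),(318,180),(478,280),(159,222),(141,291)]: print((u,v),hsv[v,u],onz('top',(u,v),0.044))
for k,(lo,hi,box) in dict(red=((170,120,80),(180,255,255),(250,255,295,320)),red2=((0,150,80),(8,255,255),(250,255,295,320)),yel=((22,110,80),(33,255,255),(325,260,362,320)),gre=((50,110,60),(80,255,255),(222,170,262,235)),blu=((105,110,60),(125,255,255),(295,165,342,230)),tray=((0,150,80),(8,255,255),(415,230,545,330))).items():
    m=cv2.inRange(hsv,lo,hi);mm=m*0;x0,y0,x1,y1=box;mm[y0:y1,x0:x1]=m[y0:y1,x0:x1]
    if mm.any(): print(k,mm.sum()//255,maskrect('top',mm,0.018 if k=='tray' else 0.044))
E
```

```text
(271, 269) [174  46 165] [0.49772669 0.06817939 0.044     ]
(343, 269) [ 30 177 183] [ 0.50125141 -0.07435259  0.044     ]
(243, 184) [ 67 146 133] [0.66719607 0.13015888 0.044     ]
(318, 180) [113  55 148] [ 0.67885814 -0.02073037  0.044     ]
(478, 280) [  1 205 179] [ 0.48620176 -0.34041284  0.044     ]
(159, 222) [ 25 145 178] [0.58610966 0.29572234 0.044     ]
(141, 291) [  0  12 131] [0.44795996 0.32401583 0.044     ]
red 2 (array([0.46082831, 0.05212904]), -11.00201416015625, (80.40380859375, 0.0))
red2 186 (array([0.4605177, 0.0668846]), 0.4456571340560913, (94.9593734741211, 45.38494110107422))
yel 234 (array([ 0.45825323, -0.07504945]), 2.217348098754883, (98.06129455566406, 45.60312271118164))
gre 235 (array([0.62709662, 0.12973083]), 4.870114326477051, (99.92443084716797, 46.23691177368164))
blu 237 (array([ 0.6399079, -0.0225674]), 15.400142669677734, (99.90707397460938, 45.57497024536133))
tray 7890 (array([ 0.48578915, -0.34790265]), 85.32493591308594, (219.22836303710938, 146.44091796875))
```

View pics/b.png

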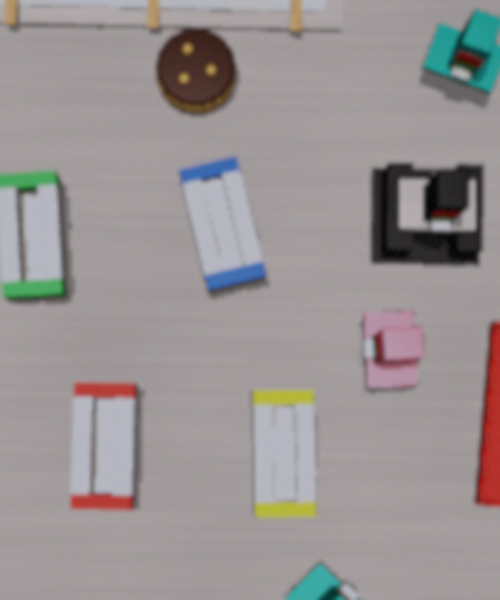

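View pics/c.png

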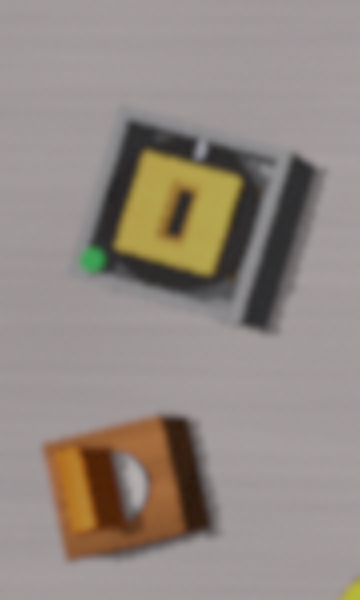

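```bash
python3 - <<'E'
from h import *
im=cv2.imread('pics/top0.png')
cv2.imwrite('pics/d.png',cv2.resize(im[160:230,365:440],None,fx=8,fy=8,interpolation=cv2.INTER_CUBIC))
im=cv2.imread('pics/side0.png')
cv2.imwrite('pics/e.png',cv2.resize(im[160:300,340:500],None,fx=4,fy=4,interpolation=cv2.INTER_CUBIC))
print(onz('top',(410,184),0.124))
E
```

```text
[ 0.65852081 -0.19026856  0.124     ]
```

View pics/d.png

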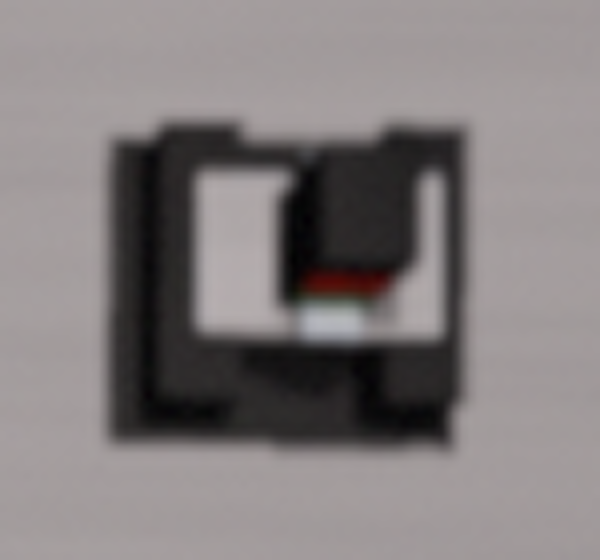

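View pics/e.png

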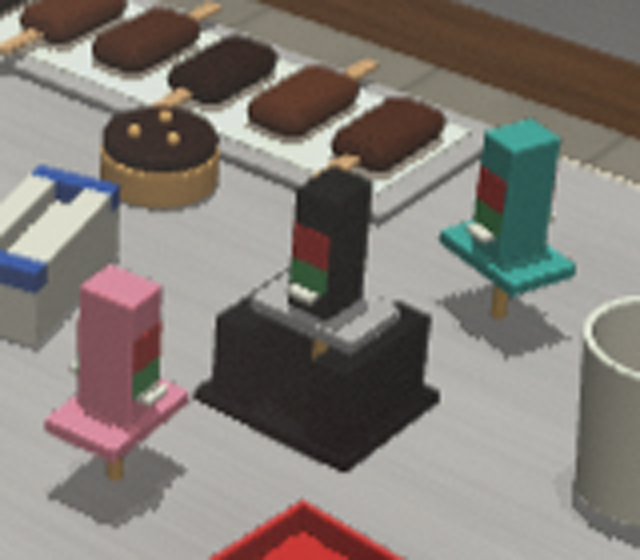

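Request:
drive_tool(increments=[{"tx": 20, "ty": -45, "tz": 10, "rz": 0.03, "grip": 1}, {"tx": 30, "ty": -50, "tz": 10, "rz": 0.03}, {"tx": 30, "ty": -50, "tz": 10, "rz": 0.03}, {"tx": 30, "ty": -50, "tz": 10, "rz": 0.03}, {"tx": 30, "ty": -50, "tz": 10, "rz": 0.03}, {"tx": 30, "ty": -50, "tz": 0, "rz": 0.03}, {"tx": 30, "ty": -50, "tz": 0, "rz": 0.03}, {"tx": 30, "ty": -50, "tz": 0, "rz": 0.03}])

```text
validation failed for argument at $.in...
```

Request:
drive_tool(increments=[{"tx": 20, "ty": -45, "tz": 10, "rx": 0, "ry": 0, "rz": 0.03, "grip": 1}, {"tx": 30, "ty": -50, "tz": 10, "rx": 0, "ry": 0, "rz": 0.03, "grip": 1}, {"tx": 30, "ty": -50, "tz": 10, "rx": 0, "ry": 0, "rz": 0.03, "grip": 1}, {"tx": 30, "ty": -50, "tz": 10, "rx": 0, "ry": 0, "rz": 0.03, "grip": 1}, {"tx": 30, "ty": -50, "tz": 10, "rx": 0, "ry": 0, "rz": 0.03, "grip": 1}, {"tx": 30, "ty": -50, "tz": 0, "rx": 0, "ry": 0, "rz": 0.03, "grip": 1}, {"tx": 30, "ty": -50, "tz": 0, "rx": 0, "ry": 0, "rz": 0.03, "grip": 1}, {"tx": 30, "ty": -50, "tz": 0, "rx": 0, "ry": 0, "rz": 0.03, "grip": 1}])

```text
t: 1.1
ee_pos: [0.4573, 0.1232, 0.2976]
ee_rot: [[-0.989, 0.147, -0.001], [0.147, 0.989, -0.003], [0.0, -0.003, -1.0]]
contact_force: [0.1, 1.4, 0.2]
opening: 0.0852
```

Request:
drive_tool(increments=[{"tx": 27, "ty": -50, "tz": 0, "rx": 0, "ry": 0, "rz": 0.025, "grip": 1}, {"tx": 27, "ty": -50, "tz": 0, "rx": 0, "ry": 0, "rz": 0.025, "grip": 1}, {"tx": 27, "ty": -50, "tz": 0, "rx": 0, "ry": 0, "rz": 0.025, "grip": 1}, {"tx": 27, "ty": -50, "tz": 0, "rx": 0, "ry": 0, "rz": 0.025, "grip": 1}, {"tx": 27, "ty": -50, "tz": 0, "rx": 0, "ry": 0, "rz": 0.025, "grip": 1}, {"tx": 27, "ty": -50, "tz": 0, "rx": 0, "ry": 0, "rz": 0.025, "grip": 1}, {"tx": 0, "ty": -10, "tz": 0, "rx": 0, "ry": 0, "rz": 0, "grip": 1}, {"tx": 0, "ty": 0, "tz": 0, "rx": 0, "ry": 0, "rz": 0, "grip": 1}])

```text
t: 2.1
ee_pos: [0.6227, -0.2015, 0.2949]
ee_rot: [[-1.0, -0.004, -0.004], [-0.004, 1.0, -0.002], [0.004, -0.002, -1.0]]
contact_force: [-0.3, 1.3, -0.0]
opening: 0.0854
```

```bash
python3 - <<'E'
from h import *
im,p=snap('wrist','w1');print(p,robot.get_obs()['joints'])
E
```

```text
(array([ 0.62267598, -0.20151906,  0.29485726]), array([[-0.99998533, -0.0036754 , -0.00397887],
       [-0.00366752,  0.9999913 , -0.00198544],
       [ 0.00398614, -0.00197082, -0.99999011]])) [ 19.32176643  46.53353609 -11.1377415   60.46171936   8.55944557
  73.92509006  99.43468546]
```

View pics/w1.png

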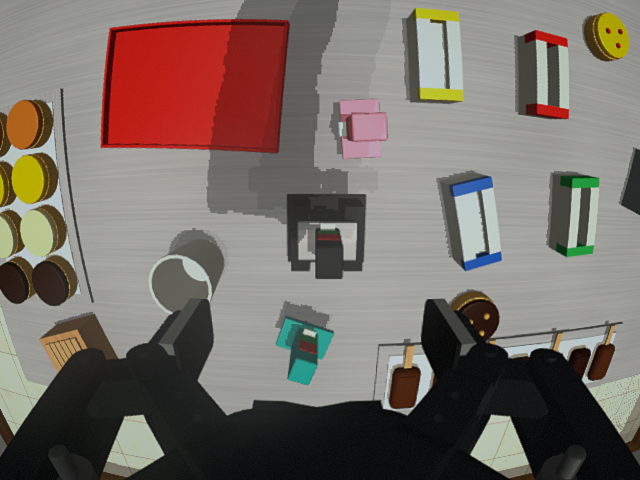

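```bash
python3 - <<'E'
from h import *
crop('w1',270,180,390,300,6,'f')
E
```

```text
(no output)
```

View pics/f.png

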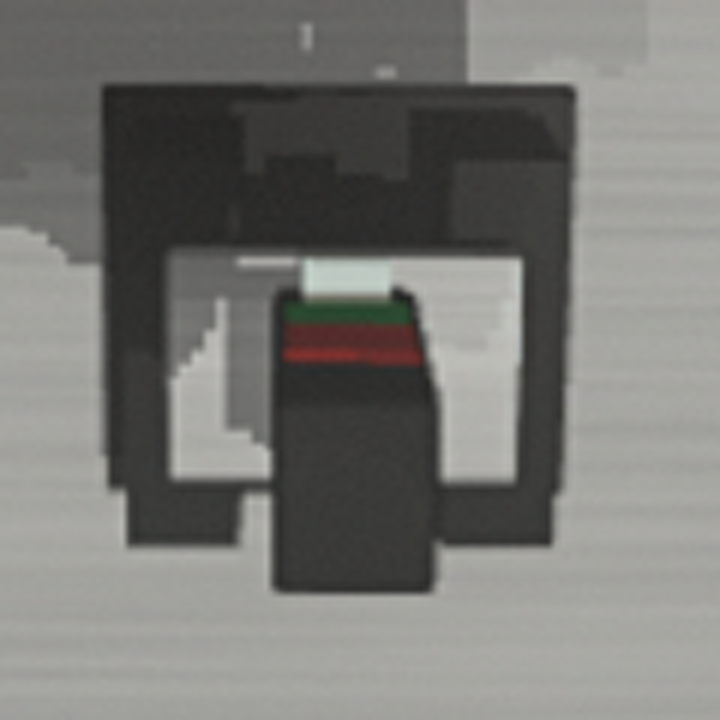

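```bash
python3 - <<'E'
from h import *
im,p=load('w1')
def f(L,z):
    P=np.array([onz('wrist',(270+a/6,180+b/6),z,p)[:2] for a,b in L]);print(z,P.round(4).tolist(),rect(P),P.mean(0))
f([(168,248),(525,255),(520,483),(170,483)],.058)
f([(280,403),(437,405),(433,592),(275,592)],.124)
f([(127,545),(552,545)],.05)
for n,(pl) in dict(yellow=((416,10),(458,12),(463,101),(411,97)),red=((525,30),(567,34),(569,118),(524,115)),green=((560,177),(599,178),(593,255),(555,253)),blue=((450,183),(491,176),(502,262),(462,270))).items():
    print(n);P=np.array([onz('wrist',q,.044,p)[:2] for q in pl]);print(rect(P),P.mean(0))
P=np.array([onz('wrist',q,.018,p)[:2] for q in ((109,28),(289,20),(279,152),(102,147))]);print('tray',rect(P),P.mean(0),P)
E
```

```text
0.058 [[0.6364, -0.2215], [0.6373, -0.1617], [0.6777, -0.1611], [0.6779, -0.2216]] (array([ 0.65721808, -0.19131706]), 89.91438293457031, (60.42239761352539, 41.51152038574219)) [ 0.65732447 -0.19146431]
0.124 [[0.6432, -0.2025], [0.6434, -0.1806], [0.6715, -0.1805], [0.6716, -0.2031]] (array([ 0.65735852, -0.19183142]), 0.1676994115114212, (28.33441925048828, 22.66737937927246)) [ 0.65742171 -0.19167933]
0.05 [[0.6924, -0.2298], [0.6922, -0.154]] (array([ 0.6922959 , -0.19191437]), -89.78551483154297, (75.76564025878906, 0.0)) [ 0.69229593 -0.19191437]
yellow
(array([ 0.45809766, -0.07937605]), 0.5936816930770874, (99.77753448486328, 57.38291549682617)) [ 0.45901768 -0.07824289]
red
(array([0.45986307, 0.05916564]), 0.4598310589790344, (108.93128204345703, 66.48656463623047)) [0.4607948  0.06014784]
green
(array([0.62970056, 0.12321881]), 5.172266006469727, (104.16412353515625, 68.72924041748047)) [0.62784321 0.12268964]
blue
(array([ 0.64081744, -0.02334292]), 14.073974609375, (105.2032699584961, 52.186275482177734)) [ 0.64057309 -0.02403419]
tray (array([ 0.48609991, -0.34860892]), 85.5597152709961, (221.70953369140625, 148.3799285888672)) [ 0.48619957 -0.34833607] [[ 0.40355022 -0.45338717]
 [ 0.420931   -0.23360314]
 [ 0.56864963 -0.2438307 ]
 [ 0.55166741 -0.46252329]]
```

Request:
drive_tool(increments=[{"tx": 17, "ty": 5, "tz": -20, "rx": 0.002, "ry": -0.004, "rz": -0.003, "grip": 1}, {"tx": 17.5, "ty": 5, "tz": -40, "rx": 0, "ry": 0, "rz": 0, "grip": 1}, {"tx": 0, "ty": 0, "tz": -45, "rx": 0, "ry": 0, "rz": 0, "grip": 1}, {"tx": 0, "ty": 0, "tz": -45, "rx": 0, "ry": 0, "rz": 0, "grip": 1}, {"tx": 0, "ty": 0, "tz": -30, "rx": 0, "ry": 0, "rz": 0, "grip": 1}, {"tx": 0, "ty": 0, "tz": -15, "rx": 0, "ry": 0, "rz": 0, "grip": 1}, {"tx": 0, "ty": 0, "tz": 0, "rx": 0, "ry": 0, "rz": 0, "grip": 1}, {"tx": 0, "ty": 0, "tz": 0, "rx": 0, "ry": 0, "rz": 0, "grip": 1}], newtons=40)

```text
t: 3.15
ee_pos: [0.6587, -0.1795, 0.0999]
ee_rot: [[-1.0, -0.011, 0.006], [-0.011, 1.0, 0.002], [-0.006, 0.002, -1.0]]
contact_force: [0.0, -0.4, -0.2]
opening: 0.0856
```

Request:
drive_tool(increments=[{"tx": -1.4, "ty": -12, "tz": -2, "rx": -0.002, "ry": 0.006, "rz": -0.011, "grip": 1}, {"tx": 0, "ty": 0, "tz": 0, "rx": 0, "ry": 0, "rz": 0, "grip": 1}, {"tx": 0, "ty": 0, "tz": 0, "rx": 0, "ry": 0, "rz": 0, "grip": 1}, {"tx": 0, "ty": 0, "tz": 0, "rx": 0, "ry": 0, "rz": 0, "grip": 0}, {"tx": 0, "ty": 0, "tz": 0, "rx": 0, "ry": 0, "rz": 0, "grip": -0.8}, {"tx": 0, "ty": 0, "tz": 0, "rx": 0, "ry": 0, "rz": 0, "grip": -0.8}, {"tx": 0, "ty": 0, "tz": 0, "rx": 0, "ry": 0, "rz": 0, "grip": -0.8}, {"tx": 0, "ty": 0, "tz": 0, "rx": 0, "ry": 0, "rz": 0, "grip": -0.8}], newtons=40)

```text
t: 4.15
ee_pos: [0.6581, -0.1928, 0.1002]
ee_rot: [[-1.0, 0.001, 0.003], [0.001, 1.0, -0.001], [-0.003, -0.001, -1.0]]
contact_force: [-0.4, -0.6, -0.2]
opening: 0.0237
```

```bash
python3 - <<'E'
from h import *
o=robot.get_obs();print({k:np.round(v,4) for k,v in o.items()})
E
```

```text
{'t': np.float64(4.15), 'joints': array([17.5491, 60.7007, -9.9995, 66.6398, 10.8909, 53.3764, 96.0291]), 'dq': array([ 0.0728,  0.0058, -0.0621, -0.0016,  0.0106,  0.0843, -0.0031]), 'joint_torque': array([-2.095000e-01, -1.098097e+02, -1.826500e+00, -2.289940e+01,
       -8.800000e-03, -1.900000e-02, -5.000000e-04]), 'ee_pos': array([ 0.6581, -0.1928,  0.1002]), 'ee_rot': array([[-1.0e+00,  1.1e-03,  2.6e-03],
       [ 1.1e-03,  1.0e+00, -8.0e-04],
       [-2.6e-03, -8.0e-04, -1.0e+00]]), 'contact_force': array([-0.4409, -0.5546, -0.1649]), 'ft_torque': array([ 0.0458,  0.0749, -0.0243]), 'opening': np.float64(0.0237)}
```

Request:
drive_tool(increments=[{"tx": 0, "ty": 0, "tz": 10, "rx": 0, "ry": 0, "rz": 0, "grip": -0.8}, {"tx": 0, "ty": 0, "tz": 35, "rx": 0, "ry": 0, "rz": 0, "grip": -0.8}, {"tx": 0, "ty": 0, "tz": 50, "rx": 0, "ry": 0, "rz": 0, "grip": -0.8}, {"tx": -10, "ty": 15, "tz": 45, "rx": 0, "ry": 0, "rz": 0, "grip": -0.8}, {"tx": -26, "ty": 35, "tz": 10, "rx": 0, "ry": 0, "rz": 0, "grip": -0.8}, {"tx": -30, "ty": 40, "tz": 0, "rx": 0, "ry": 0, "rz": 0, "grip": -0.8}, {"tx": -30, "ty": 40, "tz": 0, "rx": 0, "ry": 0, "rz": 0, "grip": -0.8}, {"tx": -30, "ty": 40, "tz": 0, "rx": 0, "ry": 0, "rz": 0, "grip": -0.8}])

```text
t: 5.15
ee_pos: [0.5273, -0.02, 0.2575]
ee_rot: [[-1.0, 0.005, 0.004], [0.005, 1.0, -0.0], [-0.004, -0.0, -1.0]]
contact_force: [1.1, 0.6, -3.3]
opening: 0.0237
```

Request:
drive_tool(increments=[{"tx": -22, "ty": 29, "tz": 0, "rx": 0, "ry": 0, "rz": 0, "grip": -0.8}, {"tx": -22, "ty": 29, "tz": 0, "rx": 0, "ry": 0.004, "rz": 0, "grip": -0.8}, {"tx": -22, "ty": 28, "tz": 0, "rx": 0, "ry": 0, "rz": 0, "grip": -0.8}, {"tx": 0, "ty": 0, "tz": -20, "rx": 0, "ry": 0, "rz": 0, "grip": -0.8}, {"tx": 0, "ty": 0, "tz": -25, "rx": 0, "ry": 0, "rz": 0, "grip": -0.8}, {"tx": 0, "ty": 0, "tz": 0, "rx": 0, "ry": 0, "rz": 0, "grip": -0.8}, {"tx": 0, "ty": 0, "tz": 0, "rx": 0, "ry": 0, "rz": 0, "grip": -0.8}, {"tx": 0, "ty": 0, "tz": 0, "rx": 0, "ry": 0, "rz": 0, "grip": -0.8}])

```text
t: 6.15
ee_pos: [0.4579, 0.072, 0.2177]
ee_rot: [[-1.0, -0.001, 0.007], [-0.001, 1.0, 0.002], [-0.007, 0.002, -1.0]]
contact_force: [0.2, 0.1, -2.4]
opening: 0.0239
```

```bash
python3 - <<'E'
from h import *
im,p=snap('wrist','w2');print(p,robot.get_obs()['contact_force'])
E
```

```text
(array([0.45794614, 0.07197104, 0.21774754]), array([[-9.99975989e-01, -5.75673793e-04,  6.90581822e-03],
       [-5.64955925e-04,  9.99998633e-01,  1.55385586e-03],
       [-6.90670330e-03,  1.54991706e-03, -9.99974947e-01]])) [ 0.47701343 -0.20190797 -1.44039694]
```

View pics/w2.png

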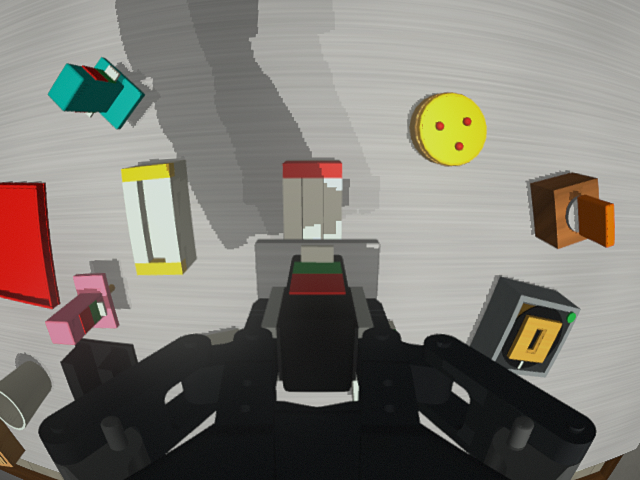

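```bash
python3 - <<'E'
from h import *
im,p=load('w2')
for q in ((283,162),(342,162),(283,177),(343,177),(283,210),(343,210),(302,210),(323,210)): print(q,onz('wrist',q,.044,p).round(4))
P=np.array([onz('wrist',q,.044,p)[:2] for q in ((122,169),(171,166),(183,274),(136,274))]);print(rect(P),P.mean(0),P)
print('foot',[onz('wrist',q,.2177-.0422,p).round(4) for q in ((256,240),(380,240))])
E
```

```text
(283, 162) [0.4097 0.0444 0.044 ]
(342, 162) [0.4097 0.0918 0.044 ]
(283, 177) [0.4219 0.0442 0.044 ]
(343, 177) [0.4219 0.0927 0.044 ]
(283, 210) [0.4493 0.0437 0.044 ]
(343, 210) [0.4493 0.0932 0.044 ]
(302, 210) [0.4493 0.0594 0.044 ]
(323, 210) [0.4493 0.0767 0.044 ]
(array([ 0.4588205 , -0.07500035]), 0.8871868848800659, (98.84593963623047, 49.32645034790039)) [ 0.45890021 -0.07512878] [[ 0.4097853  -0.10042587]
 [ 0.40993071 -0.05160992]
 [ 0.50726544 -0.04958397]
 [ 0.5086194  -0.09889537]]
foot [array([0.4361, 0.0426, 0.1755]), array([0.436 , 0.1015, 0.1755])]
```

Request:
drive_tool(increments=[{"tx": 2, "ty": -4, "tz": 0, "rx": -0.002, "ry": 0.004, "rz": 0, "grip": -0.8}, {"tx": 0, "ty": 0, "tz": -20, "rx": 0, "ry": 0, "rz": 0, "grip": -0.8}, {"tx": 0, "ty": 0, "tz": -30, "rx": 0, "ry": 0, "rz": 0, "grip": -0.8}, {"tx": 0, "ty": 0, "tz": -25, "rx": 0, "ry": 0, "rz": 0, "grip": -0.8}, {"tx": 0, "ty": 0, "tz": -12, "rx": 0, "ry": 0, "rz": 0, "grip": -0.8}, {"tx": 0, "ty": 0, "tz": 0, "rx": 0, "ry": 0, "rz": 0, "grip": -0.8}, {"tx": 0, "ty": 0, "tz": 0, "rx": 0, "ry": 0, "rz": 0, "grip": -0.8}, {"tx": 0, "ty": 0, "tz": 0, "rx": 0, "ry": 0, "rz": 0, "grip": -0.8}])

```text
t: 7.2
ee_pos: [0.4626, 0.0663, 0.1316]
ee_rot: [[-1.0, 0.001, 0.008], [0.001, 1.0, -0.0], [-0.008, -0.0, -1.0]]
contact_force: [0.7, 0.5, -1.9]
opening: 0.0238
```

```bash
python3 - <<'E'
from h import *
im,p=snap('wrist','w3');print(p,robot.get_obs()['contact_force'])
E
```

```text
(array([0.46256611, 0.06634599, 0.13159997]), array([[-9.99965940e-01,  1.26284247e-03,  8.15617129e-03],
       [ 1.25962627e-03,  9.99999127e-01, -3.99452314e-04],
       [-8.15666861e-03, -3.89164981e-04, -9.99966658e-01]])) [ 0.63621395  0.71849789 -1.68331914]
```

View pics/w3.png

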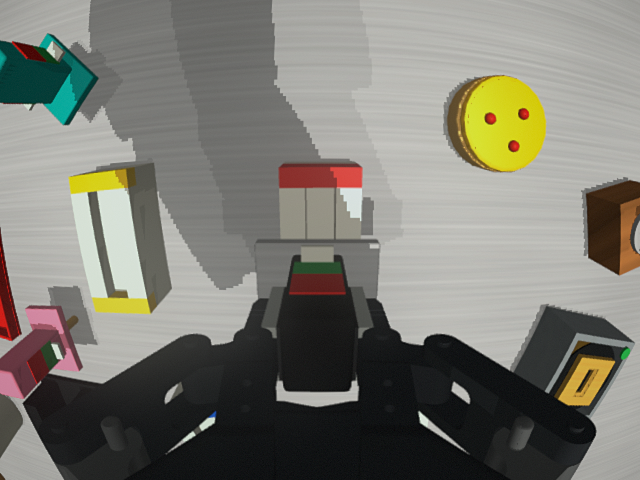

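Request:
drive_tool(increments=[{"tx": -2, "ty": 1.5, "tz": -6, "rx": 0, "ry": 0.006, "rz": 0, "grip": -0.8}, {"tx": 0, "ty": 0, "tz": -6, "rx": 0, "ry": 0, "rz": 0, "grip": -0.8}, {"tx": 0, "ty": 0, "tz": -6, "rx": 0, "ry": 0, "rz": 0, "grip": -0.8}, {"tx": 0, "ty": 0, "tz": -6, "rx": 0, "ry": 0, "rz": 0, "grip": -0.8}, {"tx": 0, "ty": 0, "tz": -5, "rx": 0, "ry": 0, "rz": 0, "grip": -0.8}, {"tx": 0, "ty": 0, "tz": -4, "rx": 0, "ry": 0, "rz": 0, "grip": -0.8}, {"tx": 0, "ty": 0, "tz": 0, "rx": 0, "ry": 0, "rz": 0, "grip": -0.8}, {"tx": 0, "ty": 0, "tz": 0, "rx": 0, "ry": 0, "rz": 0, "grip": -0.8}])

```text
t: 8.25
ee_pos: [0.4606, 0.068, 0.0966]
ee_rot: [[-1.0, 0.001, 0.003], [0.001, 1.0, -0.0], [-0.003, -0.0, -1.0]]
contact_force: [0.1, -0.3, 1.6]
opening: 0.0236
```

```bash
python3 - <<'E'
from h import *
o=robot.get_obs();print(o.keys(),o['ft_torque'],o['contact_force'],o['ee_rot'][:,2])
im,p=snap('wrist','w4');crop('w4',200,130,440,400,3,'g')
E
```

```text
dict_keys(['t', 'joints', 'dq', 'joint_torque', 'ee_pos', 'ee_rot', 'contact_force', 'ft_torque', 'opening']) [-0.0244658   0.14491758 -0.06723003] [ 0.10257322 -0.32162758  1.62741576] [ 2.51925893e-03 -2.78105336e-04 -9.99996788e-01]
```

View pics/g.png

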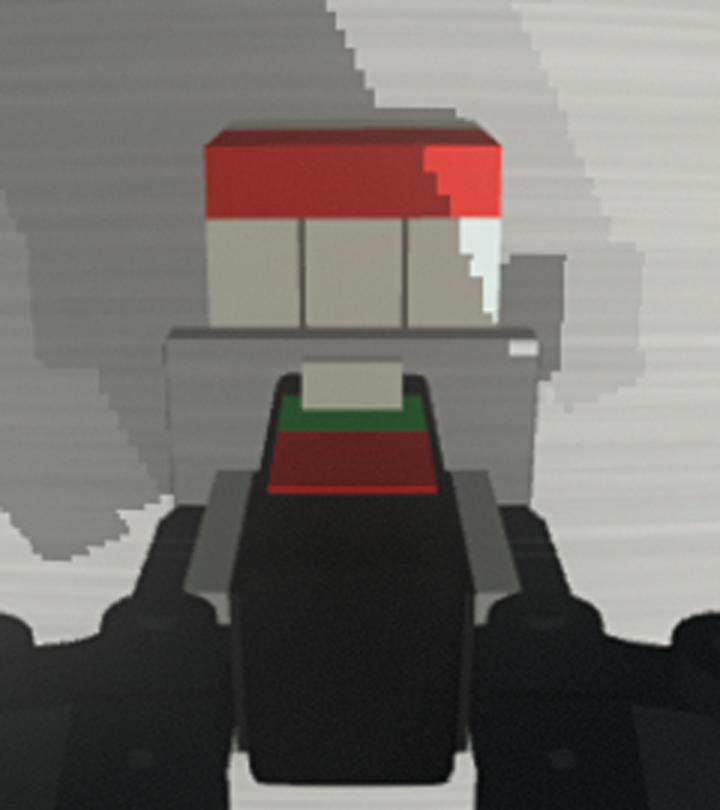

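Request:
drive_tool(increments=[{"tx": 0, "ty": 0, "tz": -1.5, "rx": 0, "ry": 0, "rz": 0, "grip": -0.8}, {"tx": 0, "ty": 0, "tz": -1.5, "rx": 0, "ry": 0, "rz": 0, "grip": -0.8}, {"tx": 0, "ty": 0, "tz": -1, "rx": 0, "ry": 0, "rz": 0, "grip": -0.8}, {"tx": 0, "ty": 0, "tz": -0.5, "rx": 0, "ry": 0, "rz": 0, "grip": -0.8}, {"tx": 0, "ty": 0, "tz": -0.5, "rx": 0, "ry": 0, "rz": 0, "grip": -0.8}, {"tx": 0, "ty": 0, "tz": -0.5, "rx": 0, "ry": 0, "rz": 0, "grip": -0.8}, {"tx": 0, "ty": 0, "tz": -0.5, "rx": 0, "ry": 0, "rz": 0, "grip": -0.8}, {"tx": 0, "ty": 0, "tz": -0.5, "rx": 0, "ry": 0, "rz": 0, "grip": -0.8}])

```text
t: 9.3
ee_pos: [0.4606, 0.068, 0.0941]
ee_rot: [[-1.0, 0.001, 0.006], [0.001, 1.0, -0.0], [-0.006, -0.0, -1.0]]
contact_force: [-3.6, 0.4, 18.2]
opening: 0.0236
```

```bash
python3 - <<'E'
from h import *
o=robot.get_obs();print(o['ft_torque'],o['contact_force'],o['ee_rot'][:,2])
im,p=snap('wrist','w5');crop('w5',200,130,440,400,3,'g2')
E
```

```text
[-0.0432475   0.99787648 -0.04411158] [-3.6144202   0.40137656 18.19268063] [ 6.38429760e-03 -2.92129876e-04 -9.99979577e-01]
```

View pics/g2.png

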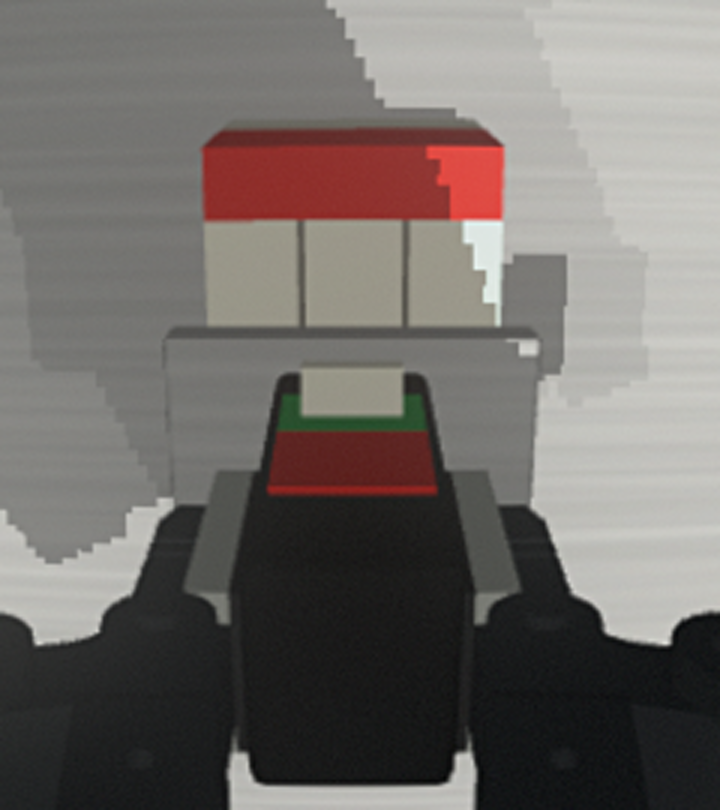

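Request:
drive_tool(increments=[{"tx": 0, "ty": 0, "tz": -0.3, "rx": 0, "ry": 0.003, "rz": 0, "grip": -0.8}, {"tx": 0, "ty": 0, "tz": -0.3, "rx": 0, "ry": 0, "rz": 0, "grip": -0.8}, {"tx": 0, "ty": 0, "tz": -0.3, "rx": 0, "ry": 0, "rz": 0, "grip": -0.8}, {"tx": 0, "ty": 0, "tz": -0.3, "rx": 0, "ry": 0, "rz": 0, "grip": -0.8}, {"tx": 0, "ty": 0, "tz": -0.3, "rx": 0, "ry": 0, "rz": 0, "grip": -0.8}, {"tx": 0, "ty": 0, "tz": -0.3, "rx": 0, "ry": 0, "rz": 0, "grip": -0.8}, {"tx": 0, "ty": 0, "tz": -0.3, "rx": 0, "ry": 0, "rz": 0, "grip": -0.8}, {"tx": 0, "ty": 0, "tz": -0.3, "rx": 0, "ry": 0, "rz": 0, "grip": -0.8}])

```text
t: 10.35
ee_pos: [0.4606, 0.068, 0.0941]
ee_rot: [[-1.0, 0.001, 0.006], [0.001, 1.0, -0.0], [-0.006, -0.0, -1.0]]
contact_force: [-1.4, -0.9, 12.7]
opening: 0.0236
```

Request:
drive_tool(increments=[{"tx": 0, "ty": 0, "tz": 20, "rx": 0, "ry": 0.003, "rz": 0, "grip": -0.8}, {"tx": 0, "ty": 0, "tz": 45, "rx": 0, "ry": 0, "rz": 0, "grip": -0.8}, {"tx": 0, "ty": -25, "tz": 15, "rx": 0, "ry": 0, "rz": 0.01, "grip": -0.8}, {"tx": 0, "ty": -45, "tz": 0, "rx": 0, "ry": 0, "rz": 0.01, "grip": -0.8}, {"tx": 0, "ty": -45, "tz": 0, "rx": 0, "ry": 0, "rz": 0, "grip": -0.8}, {"tx": -1, "ty": -28, "tz": 0, "rx": 0, "ry": 0, "rz": 0, "grip": -0.8}, {"tx": 0, "ty": 0, "tz": -15, "rx": 0, "ry": 0, "rz": 0, "grip": -0.8}, {"tx": 0, "ty": 0, "tz": -15, "rx": 0, "ry": 0, "rz": 0, "grip": -0.8}])

```text
t: 11.35
ee_pos: [0.4594, -0.0799, 0.1459]
ee_rot: [[-1.0, -0.02, 0.005], [-0.02, 1.0, -0.001], [-0.005, -0.001, -1.0]]
contact_force: [-0.2, -0.3, -2.9]
opening: 0.0235
```

```bash
python3 - <<'E'
from h import *
im,p=snap('wrist','w6');print(p)
E
```

```text
(array([ 0.45938811, -0.07990975,  0.14593797]), array([[-9.99795941e-01, -1.95551388e-02,  5.06690766e-03],
       [-1.95603148e-02,  9.99808204e-01, -9.73995295e-04],
       [-5.04688924e-03, -1.07290685e-03, -9.99986689e-01]]))
```

View pics/w6.png

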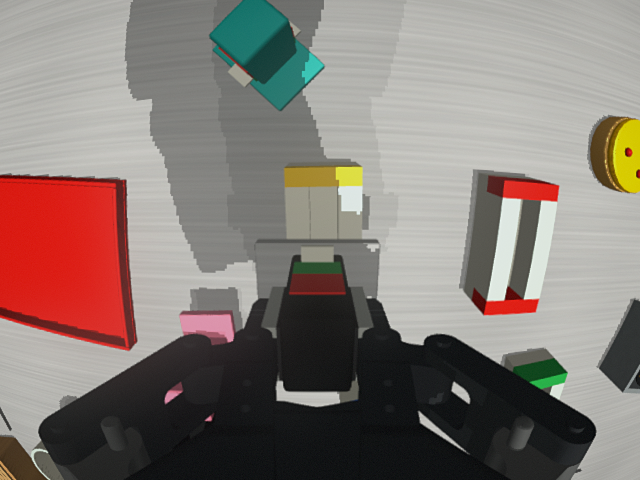

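Request:
drive_tool(increments=[{"tx": 0, "ty": 4, "tz": -4, "rx": 0, "ry": 0.002, "rz": 0, "grip": -0.8}, {"tx": 0, "ty": 0, "tz": -10, "rx": 0, "ry": 0, "rz": 0, "grip": -0.8}, {"tx": 0, "ty": 0, "tz": -10, "rx": 0, "ry": 0, "rz": 0, "grip": -0.8}, {"tx": 0, "ty": 0, "tz": -6, "rx": 0, "ry": 0, "rz": 0, "grip": -0.8}, {"tx": 0, "ty": 0, "tz": -6, "rx": 0, "ry": 0.001, "rz": 0, "grip": -0.8}, {"tx": 0, "ty": 0, "tz": -6, "rx": 0, "ry": 0, "rz": 0, "grip": -0.8}, {"tx": 0, "ty": 0, "tz": -5, "rx": 0, "ry": 0, "rz": 0, "grip": -0.8}, {"tx": 0, "ty": 0, "tz": -2, "rx": 0, "ry": 0, "rz": 0, "grip": -0.8}])

```text
t: 12.4
ee_pos: [0.4593, -0.0753, 0.0938]
ee_rot: [[-1.0, -0.02, 0.001], [-0.02, 1.0, -0.001], [-0.001, -0.001, -1.0]]
contact_force: [-8.6, -0.0, 51.4]
opening: 0.0233
```

Request:
drive_tool(increments=[{"tx": 0, "ty": 0, "tz": 0.4, "rx": 0, "ry": 0, "rz": 0, "grip": -0.8}, {"tx": 0, "ty": 0, "tz": 0, "rx": 0, "ry": 0, "rz": 0, "grip": -0.8}, {"tx": 0, "ty": 0, "tz": -0.3, "rx": 0, "ry": 0, "rz": 0, "grip": -0.8}, {"tx": 0, "ty": 0, "tz": -0.3, "rx": 0, "ry": 0, "rz": 0, "grip": -0.8}, {"tx": 0, "ty": 0, "tz": -0.3, "rx": 0, "ry": 0, "rz": 0, "grip": -0.8}, {"tx": 0, "ty": 0, "tz": -0.3, "rx": 0, "ry": 0, "rz": 0, "grip": -0.8}, {"tx": 0, "ty": 0, "tz": -0.3, "rx": 0, "ry": 0, "rz": 0, "grip": -0.8}, {"tx": 0, "ty": 0, "tz": -0.3, "rx": 0, "ry": 0, "rz": 0, "grip": -0.8}])

```text
t: 13.4
ee_pos: [0.4593, -0.0752, 0.0939]
ee_rot: [[-1.0, -0.02, 0.003], [-0.02, 1.0, -0.002], [-0.003, -0.002, -1.0]]
contact_force: [-3.1, 0.1, 15.5]
opening: 0.0233
```

```bash
python3 - <<'E'
from h import *
o=robot.get_obs();print(o['contact_force'],o['ee_rot'][:,2])
im,p=snap('wrist','w7');crop('w7',200,130,440,400,2,'g3')
E
```

```text
[-3.05636017  0.07330712 15.50156111] [ 0.00311399 -0.00172092 -0.99999367]
```

View pics/g3.png

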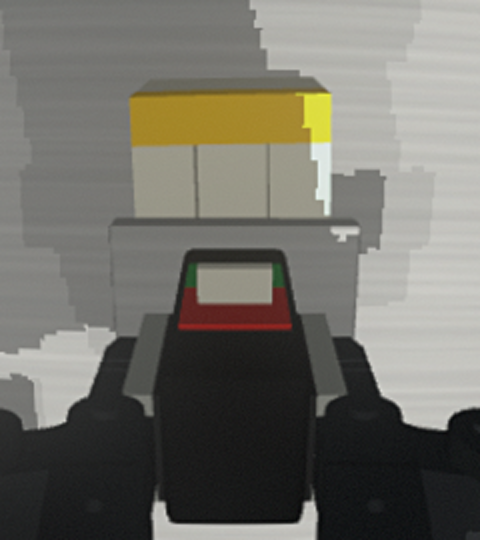

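Request:
drive_tool(increments=[{"tx": 0, "ty": 0, "tz": 25, "rx": 0, "ry": 0, "rz": 0, "grip": -0.8}, {"tx": 0, "ty": 0, "tz": 50, "rx": 0, "ry": 0, "rz": 0, "grip": -0.8}, {"tx": 20, "ty": 25, "tz": 30, "rx": 0, "ry": 0, "rz": 0.013, "grip": -0.8}, {"tx": 30, "ty": 36, "tz": 0, "rx": 0, "ry": 0, "rz": 0.013, "grip": -0.8}, {"tx": 30, "ty": 36, "tz": 0, "rx": 0, "ry": 0, "rz": 0.013, "grip": -0.8}, {"tx": 30, "ty": 36, "tz": 0, "rx": 0, "ry": 0, "rz": 0.013, "grip": -0.8}, {"tx": 30, "ty": 36, "tz": 0, "rx": 0, "ry": 0, "rz": 0.013, "grip": -0.8}, {"tx": 25, "ty": 31, "tz": 0, "rx": 0, "ry": 0, "rz": 0, "grip": -0.8}])

```text
t: 14.45
ee_pos: [0.6276, 0.1282, 0.2014]
ee_rot: [[-0.997, -0.082, 0.002], [-0.082, 0.997, -0.003], [-0.002, -0.003, -1.0]]
contact_force: [0.3, -0.8, -2.8]
opening: 0.0236
```

Request:
drive_tool(increments=[{"tx": 0, "ty": 0, "tz": -20, "rx": 0, "ry": 0, "rz": 0, "grip": -0.8}, {"tx": 0, "ty": 0, "tz": -20, "rx": 0, "ry": 0, "rz": 0, "grip": -0.8}, {"tx": 0, "ty": 0, "tz": -10, "rx": 0, "ry": 0, "rz": 0, "grip": -0.8}, {"tx": 0, "ty": 0, "tz": 0, "rx": 0, "ry": 0, "rz": 0, "grip": -0.8}, {"tx": 0, "ty": 0, "tz": 0, "rx": 0, "ry": 0, "rz": 0, "grip": -0.8}, {"tx": 0, "ty": 0, "tz": 0, "rx": 0, "ry": 0, "rz": 0, "grip": -0.8}, {"tx": 0, "ty": 0, "tz": 0, "rx": 0, "ry": 0, "rz": 0, "grip": -0.8}, {"tx": 0, "ty": 0, "tz": 0, "rx": 0, "ry": 0, "rz": 0, "grip": -0.8}])

```text
t: 15.45
ee_pos: [0.6287, 0.1309, 0.1498]
ee_rot: [[-0.996, -0.084, 0.003], [-0.084, 0.996, -0.002], [-0.003, -0.002, -1.0]]
contact_force: [-0.7, -0.2, -2.5]
opening: 0.0236
```

```bash
python3 - <<'E'
from h import *
im,p=snap('wrist','w8');print(p)
E
```

```text
(array([0.62868843, 0.13091819, 0.14977772]), array([[-0.9964382 , -0.08427207,  0.00302283],
       [-0.08427767,  0.99644073, -0.00177603],
       [-0.0028624 , -0.00202447, -0.99999385]]))
```

View pics/w8.png

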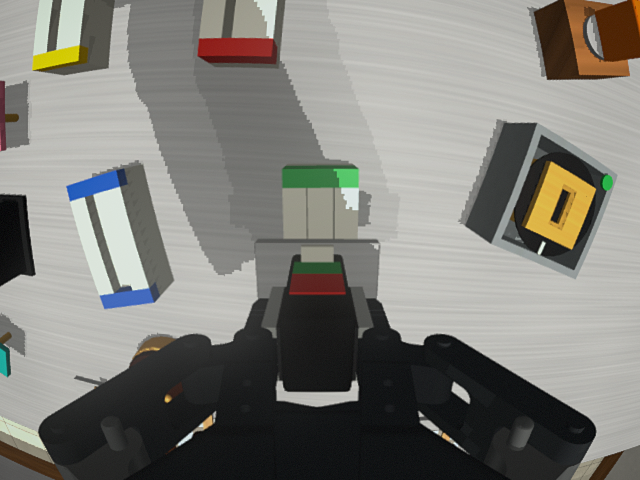

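Request:
drive_tool(increments=[{"tx": 0, "ty": 1.5, "tz": -8, "rx": 0, "ry": 0, "rz": 0, "grip": -0.8}, {"tx": 0, "ty": 0, "tz": -12, "rx": 0, "ry": 0, "rz": 0, "grip": -0.8}, {"tx": 0, "ty": 0, "tz": -12, "rx": 0, "ry": 0, "rz": 0, "grip": -0.8}, {"tx": 0, "ty": 0, "tz": -8, "rx": 0, "ry": 0, "rz": 0, "grip": -0.8}, {"tx": 0, "ty": 0, "tz": -5, "rx": 0, "ry": 0, "rz": 0, "grip": -0.8}, {"tx": 0, "ty": 0, "tz": -4, "rx": 0, "ry": 0, "rz": 0, "grip": -0.8}, {"tx": 0, "ty": 0, "tz": -2, "rx": 0, "ry": 0, "rz": 0, "grip": -0.8}, {"tx": 0, "ty": 0, "tz": -1, "rx": 0, "ry": 0, "rz": 0, "grip": -0.8}])

```text
t: 16.5
ee_pos: [0.6284, 0.1325, 0.094]
ee_rot: [[-0.996, -0.084, 0.002], [-0.084, 0.996, -0.002], [-0.002, -0.002, -1.0]]
contact_force: [-4.6, -1.5, 15.7]
opening: 0.0231
```

Request:
drive_tool(increments=[{"tx": 0, "ty": 0, "tz": -0.5, "rx": 0, "ry": 0, "rz": 0, "grip": -0.8}, {"tx": 0, "ty": 0, "tz": -0.3, "rx": 0, "ry": 0, "rz": 0, "grip": -0.8}, {"tx": 0, "ty": 0, "tz": -0.3, "rx": 0, "ry": 0, "rz": 0, "grip": -0.8}, {"tx": 0, "ty": 0, "tz": -0.3, "rx": 0, "ry": 0, "rz": 0, "grip": -0.8}, {"tx": 0, "ty": 0, "tz": -0.3, "rx": 0, "ry": 0, "rz": 0, "grip": -0.8}, {"tx": 0, "ty": 0, "tz": -0.3, "rx": 0, "ry": 0, "rz": 0, "grip": -0.8}, {"tx": 0, "ty": 0, "tz": -0.3, "rx": 0, "ry": 0, "rz": 0, "grip": -0.8}, {"tx": 0, "ty": 0, "tz": -0.3, "rx": 0, "ry": 0, "rz": 0, "grip": -0.8}])

```text
t: 17.5
ee_pos: [0.6285, 0.1325, 0.094]
ee_rot: [[-0.996, -0.084, 0.004], [-0.084, 0.996, -0.002], [-0.003, -0.002, -1.0]]
contact_force: [-3.7, -0.1, 7.6]
opening: 0.0236
```

```bash
python3 - <<'E'
from h import *
o=robot.get_obs();print(o['contact_force'],o['ee_rot'][:,2])
im,p=snap('wrist','w9');crop('w9',200,130,440,400,2,'g4')
E
```

```text
[-3.65071497 -0.14796838  7.61556878] [ 0.00350546 -0.00187554 -0.9999921 ]
```

View pics/g4.png

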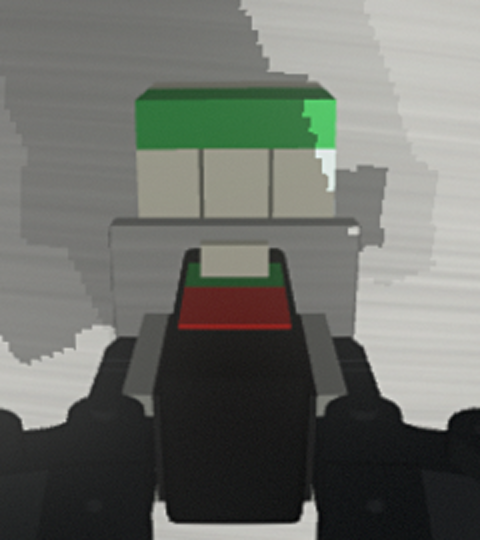

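```bash
python3 - <<'E'
from h import *
im,p=load('w8');crop('w8',50,150,190,320,4,'g5')
P=np.array([onz('wrist',q,.044,p)[:2] for q in ((67,187),(124,169),(157,288),(104,308))]);print(rect(P),P.mean(0),P)
E
```

```text
(array([ 0.64075299, -0.01927178]), 14.990679740905762, (98.4306411743164, 54.6357421875)) [ 0.63829515 -0.01977409] [[ 0.60031019 -0.05775821]
 [ 0.58614652 -0.00561374]
 [ 0.67136432  0.01720544]
 [ 0.69535957 -0.03292986]]
```

View pics/g5.png

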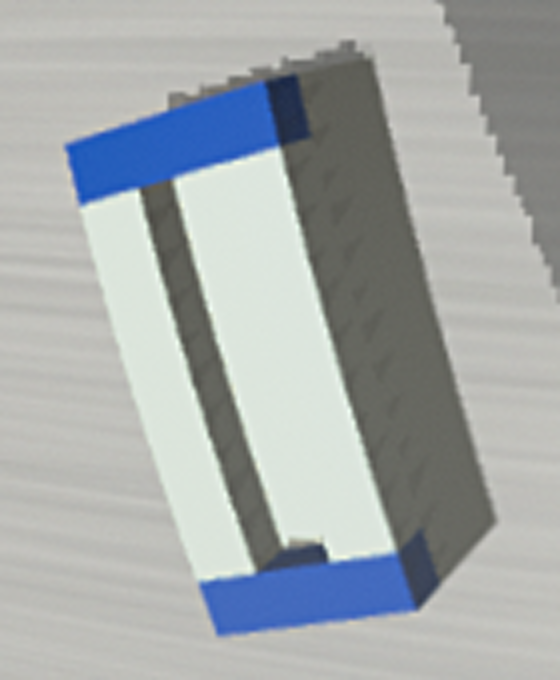

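```bash
python3 - <<'E'
from h import *
im,p=load('w8')
P=np.array([onz('wrist',q,.044,p)[:2] for q in ((66.5,186),(117,170.5),(154,302.5),(104.5,308.7))]);print(rect(P),P.mean(0),P)
E
```

```text
(array([ 0.64167297, -0.0221904 ]), 14.67485237121582, (99.7154541015625, 48.37934494018555)) [ 0.64161499 -0.02213352] [[ 0.59956969 -0.0582216 ]
 [ 0.58731359 -0.01142044]
 [ 0.68365523  0.01364484]
 [ 0.69592144 -0.03253689]]
```

Request:
drive_tool(increments=[{"tx": 0, "ty": 0, "tz": 25, "rx": 0, "ry": 0, "rz": 0, "grip": -0.8}, {"tx": 0, "ty": 0, "tz": 35, "rx": 0, "ry": 0, "rz": 0, "grip": -0.8}, {"tx": 3, "ty": -35, "tz": 0, "rx": 0, "ry": 0, "rz": 0.045, "grip": -0.8}, {"tx": 4, "ty": -45, "tz": 0, "rx": 0, "ry": 0, "rz": 0.045, "grip": -0.8}, {"tx": 4, "ty": -45, "tz": 0, "rx": 0, "ry": 0, "rz": 0.045, "grip": -0.8}, {"tx": 2, "ty": -25, "tz": 0, "rx": 0, "ry": 0, "rz": 0.035, "grip": -0.8}, {"tx": 0, "ty": 0, "tz": 0, "rx": 0, "ry": 0, "rz": 0, "grip": -0.8}, {"tx": 0, "ty": 0, "tz": 0, "rx": 0, "ry": 0, "rz": 0, "grip": -0.8}])

```text
t: 18.55
ee_pos: [0.642, -0.0211, 0.1548]
ee_rot: [[-0.966, -0.258, 0.006], [-0.258, 0.966, -0.001], [-0.005, -0.002, -1.0]]
contact_force: [0.0, 0.3, -2.8]
opening: 0.0236
```

```bash
python3 - <<'E'
from h import *
im,p=snap('wrist','w10');print(p)
E
```

```text
(array([ 0.64197952, -0.02105458,  0.15475244]), array([[-9.66176511e-01, -2.57820394e-01,  5.62082031e-03],
       [-2.57827192e-01,  9.66190913e-01, -5.07981455e-04],
       [-5.29981753e-03, -1.94000007e-03, -9.99984074e-01]]))
```

View pics/w10.png

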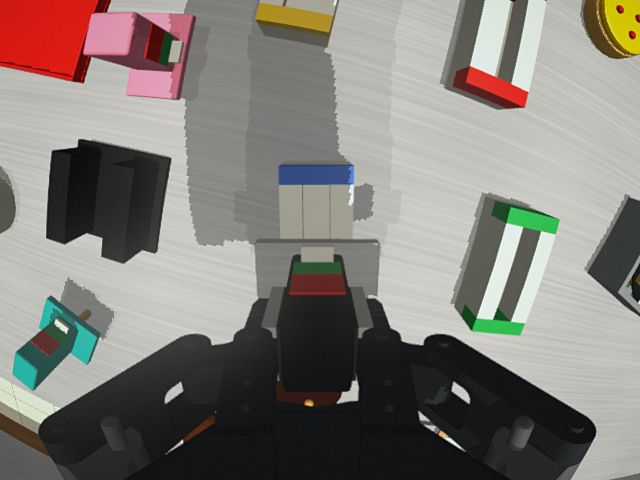

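Request:
drive_tool(increments=[{"tx": 0, "ty": -1, "tz": -10, "rx": 0, "ry": 0.003, "rz": 0, "grip": -0.8}, {"tx": 0, "ty": 0, "tz": -14, "rx": 0, "ry": 0, "rz": 0, "grip": -0.8}, {"tx": 0, "ty": 0, "tz": -13, "rx": 0, "ry": 0, "rz": 0, "grip": -0.8}, {"tx": 0, "ty": 0, "tz": -9, "rx": 0, "ry": 0, "rz": 0, "grip": -0.8}, {"tx": 0, "ty": 0, "tz": -5, "rx": 0, "ry": 0, "rz": 0, "grip": -0.8}, {"tx": 0, "ty": 0, "tz": -4, "rx": 0, "ry": 0, "rz": 0, "grip": -0.8}, {"tx": 0, "ty": 0, "tz": -2, "rx": 0, "ry": 0, "rz": 0, "grip": -0.8}, {"tx": 0, "ty": 0, "tz": -1, "rx": 0, "ry": 0, "rz": 0, "grip": -0.8}])

```text
t: 19.6
ee_pos: [0.6422, -0.0202, 0.0939]
ee_rot: [[-0.966, -0.26, 0.003], [-0.26, 0.966, -0.001], [-0.003, -0.002, -1.0]]
contact_force: [-9.9, -1.3, 25.6]
opening: 0.0236
```

Request:
drive_tool(increments=[{"tx": 0, "ty": 0, "tz": -0.3, "rx": 0, "ry": 0, "rz": 0, "grip": -0.8}, {"tx": 0, "ty": 0, "tz": -0.3, "rx": 0, "ry": 0, "rz": 0, "grip": -0.8}, {"tx": 0, "ty": 0, "tz": -0.3, "rx": 0, "ry": 0, "rz": 0, "grip": -0.8}, {"tx": 0, "ty": 0, "tz": -0.3, "rx": 0, "ry": 0, "rz": 0, "grip": -0.8}, {"tx": 0, "ty": 0, "tz": -0.3, "rx": 0, "ry": 0, "rz": 0, "grip": -0.8}, {"tx": 0, "ty": 0, "tz": -0.3, "rx": 0, "ry": 0, "rz": 0, "grip": -0.8}, {"tx": 0, "ty": 0, "tz": -0.3, "rx": 0, "ry": 0, "rz": 0, "grip": -0.8}, {"tx": 0, "ty": 0, "tz": -0.3, "rx": 0, "ry": 0, "rz": 0, "grip": -0.8}])

```text
t: 20.6
ee_pos: [0.6421, -0.0202, 0.094]
ee_rot: [[-0.966, -0.259, 0.004], [-0.259, 0.966, -0.001], [-0.004, -0.002, -1.0]]
contact_force: [-3.9, -0.7, 7.7]
opening: 0.0234
```

```bash
python3 - <<'E'
from h import *
o=robot.get_obs();print(o['contact_force'],o['ee_rot'][:,2])
im,p=snap('wrist','w11');crop('w11',200,130,440,400,2,'g6')
im=snap('top','top1')
E
```

```text
[-3.94412166 -0.7329506   7.73165234] [ 4.18186234e-03 -7.91624923e-04 -9.99990943e-01]
```

View pics/g6.png

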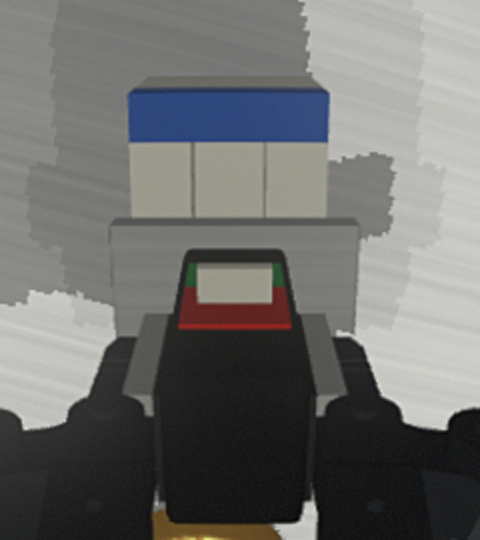

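View pics/top1.png

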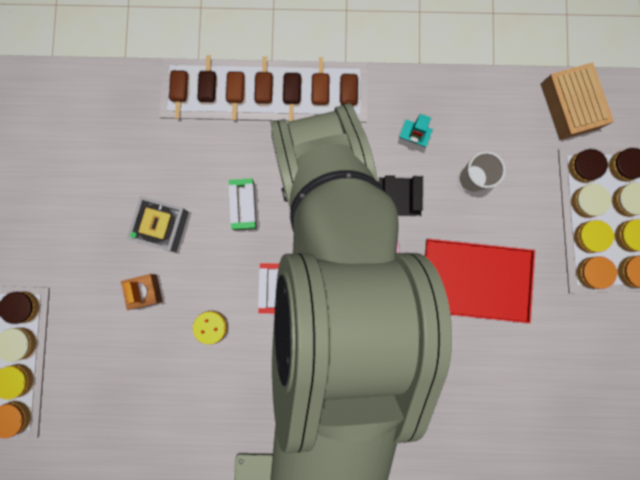

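Request:
drive_tool(increments=[{"tx": 0, "ty": 0, "tz": 25, "rx": 0, "ry": 0, "rz": 0, "grip": -0.8}, {"tx": 0, "ty": 0, "tz": 45, "rx": 0, "ry": 0, "rz": 0, "grip": -0.8}, {"tx": 3, "ty": -30, "tz": 10, "rx": 0, "ry": 0, "rz": -0.06, "grip": -0.8}, {"tx": 4, "ty": -45, "tz": 0, "rx": 0, "ry": 0, "rz": -0.06, "grip": -0.8}, {"tx": 4, "ty": -45, "tz": 0, "rx": 0, "ry": 0, "rz": -0.06, "grip": -0.8}, {"tx": 4, "ty": -40, "tz": 0, "rx": 0, "ry": 0, "rz": -0.06, "grip": -0.8}, {"tx": 1, "ty": -12, "tz": 0, "rx": 0, "ry": 0, "rz": -0.021, "grip": -0.8}, {"tx": 0, "ty": 0, "tz": 0, "rx": 0, "ry": 0, "rz": 0, "grip": -0.8}])

```text
t: 21.7
ee_pos: [0.6578, -0.1954, 0.1745]
ee_rot: [[-1.0, 0.004, 0.003], [0.004, 1.0, 0.001], [-0.003, 0.001, -1.0]]
contact_force: [-0.4, 0.4, -2.6]
opening: 0.0234
```

Request:
drive_tool(increments=[{"tx": 0.3, "ty": 2.6, "tz": -5, "rx": -0.001, "ry": 0, "rz": 0.003, "grip": -0.8}, {"tx": 0, "ty": 0, "tz": -15, "rx": 0, "ry": 0, "rz": 0, "grip": -0.8}, {"tx": 0, "ty": 0, "tz": -15, "rx": 0, "ry": 0, "rz": 0, "grip": -0.8}, {"tx": 0, "ty": 0, "tz": -15, "rx": 0, "ry": 0, "rz": 0, "grip": -0.8}, {"tx": 0, "ty": 0, "tz": -10, "rx": 0, "ry": 0, "rz": 0, "grip": -0.8}, {"tx": 0, "ty": 0, "tz": -5, "rx": 0, "ry": 0, "rz": 0, "grip": -0.8}, {"tx": 0, "ty": 0, "tz": 0, "rx": 0, "ry": 0, "rz": 0, "grip": -0.8}, {"tx": 0, "ty": 0, "tz": 0, "rx": 0, "ry": 0, "rz": 0, "grip": -0.8}])

```text
t: 22.7
ee_pos: [0.6582, -0.1884, 0.1041]
ee_rot: [[-1.0, -0.005, 0.002], [-0.005, 1.0, 0.002], [-0.002, 0.002, -1.0]]
contact_force: [-0.1, 0.4, -3.2]
opening: 0.0235
```

Request:
drive_tool(increments=[{"tx": 0, "ty": -4.4, "tz": 0, "rx": -0.002, "ry": 0, "rz": -0.006, "grip": -0.8}, {"tx": 0, "ty": 0, "tz": -2, "rx": 0, "ry": 0, "rz": 0, "grip": -0.8}, {"tx": 0, "ty": 0, "tz": -1, "rx": 0, "ry": 0, "rz": 0, "grip": -0.8}, {"tx": 0, "ty": 0, "tz": -0.5, "rx": 0, "ry": 0, "rz": 0, "grip": -0.8}, {"tx": 0, "ty": 0, "tz": -0.5, "rx": 0, "ry": 0, "rz": 0, "grip": -0.8}, {"tx": 0, "ty": 0, "tz": 0, "rx": 0, "ry": 0, "rz": 0, "grip": -0.8}, {"tx": 0, "ty": 0, "tz": 0, "rx": 0, "ry": 0, "rz": 0, "grip": -0.8}, {"tx": 0, "ty": 0, "tz": 0, "rx": 0, "ry": 0, "rz": 0, "grip": -0.8}])

```text
t: 23.7
ee_pos: [0.6585, -0.1933, 0.1007]
ee_rot: [[-1.0, 0.002, 0.004], [0.002, 1.0, -0.001], [-0.004, -0.001, -1.0]]
contact_force: [-0.0, 0.1, -2.0]
opening: 0.0237
```

Request:
drive_tool(increments=[{"tx": 0, "ty": 0.3, "tz": -0.6, "rx": 0, "ry": 0, "rz": 0, "grip": -0.8}, {"tx": 0, "ty": 0, "tz": -0.5, "rx": 0, "ry": 0, "rz": 0, "grip": -0.8}, {"tx": 0, "ty": 0, "tz": 0, "rx": 0, "ry": 0, "rz": 0, "grip": -0.8}, {"tx": 0, "ty": 0, "tz": 0, "rx": 0, "ry": 0, "rz": 0, "grip": -0.2}, {"tx": 0, "ty": 0, "tz": 0, "rx": 0, "ry": 0, "rz": 0, "grip": 0.2}, {"tx": 0, "ty": 0, "tz": 0, "rx": 0, "ry": 0, "rz": 0, "grip": 0.2}, {"tx": 0, "ty": 0, "tz": 0, "rx": 0, "ry": 0, "rz": 0, "grip": 0.2}, {"tx": 0, "ty": 0, "tz": 20, "rx": 0, "ry": 0, "rz": 0, "grip": 0.2}])

```text
t: 24.7
ee_pos: [0.6582, -0.1929, 0.1198]
ee_rot: [[-1.0, 0.002, 0.003], [0.002, 1.0, -0.0], [-0.003, -0.0, -1.0]]
contact_force: [-0.4, -0.1, 0.6]
opening: 0.0515
```

Request:
drive_tool(increments=[{"tx": 0, "ty": 0, "tz": 40, "rx": 0, "ry": 0, "rz": 0, "grip": 0.5}, {"tx": 0, "ty": 0, "tz": 40, "rx": 0, "ry": 0, "rz": 0, "grip": 1}, {"tx": -4, "ty": 35, "tz": 10, "rx": 0, "ry": 0, "rz": 0.065, "grip": 1}, {"tx": -4, "ty": 45, "tz": 0, "rx": 0, "ry": 0, "rz": 0.065, "grip": 1}, {"tx": -4, "ty": 45, "tz": 0, "rx": 0, "ry": 0, "rz": 0.065, "grip": 1}, {"tx": -4, "ty": 40, "tz": 0, "rx": 0, "ry": 0, "rz": 0.065, "grip": 1}, {"tx": 0, "ty": 3, "tz": -10, "rx": 0, "ry": 0, "rz": 0, "grip": 1}, {"tx": 0, "ty": 0, "tz": 0, "rx": 0, "ry": 0, "rz": 0, "grip": 1}])

```text
t: 25.7
ee_pos: [0.6425, -0.0208, 0.2157]
ee_rot: [[-0.965, -0.262, 0.015], [-0.262, 0.965, -0.0], [-0.015, -0.004, -1.0]]
contact_force: [0.7, -0.6, 0.2]
opening: 0.0858
```

```bash
python3 - <<'E'
from h import *
im,p=snap('wrist','w12');print(p)
E
```

```text
(array([ 0.64254938, -0.02079682,  0.21572757]), array([[-9.65002397e-01, -2.61793698e-01,  1.53112332e-02],
       [-2.61825174e-01,  9.65115317e-01, -5.30788935e-05],
       [-1.47632100e-02, -4.06008756e-03, -9.99882775e-01]]))
```

View pics/w12.png

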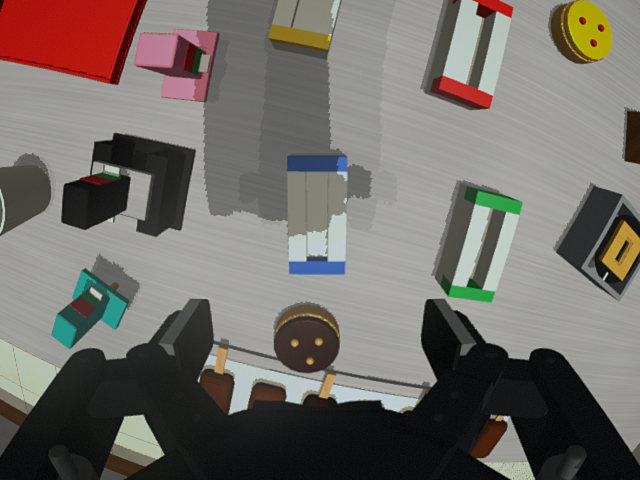

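```bash
python3 - <<'E'
from h import *
im,p=load('w12')
P=np.array([onz('wrist',q,.044,p)[:2] for q in ((287.5,156),(347,156),(345.5,273.5),(289.5,273.5))]);print(rect(P),P.mean(0),P)
E
```

```text
(array([ 0.64072131, -0.02211583]), 15.314899444580078, (100.01615905761719, 48.269107818603516)) [ 0.64074424 -0.02213768] [[ 0.59874822 -0.05818033]
 [ 0.5863216  -0.01255541]
 [ 0.68257907  0.01437001]
 [ 0.69532809 -0.032185  ]]
```

Request:
drive_tool(increments=[{"tx": -1.8, "ty": -1.3, "tz": -15, "rx": 0, "ry": 0.013, "rz": 0, "grip": 1}, {"tx": 0, "ty": 0, "tz": -40, "rx": 0, "ry": 0, "rz": 0, "grip": 1}, {"tx": 0, "ty": 0, "tz": -40, "rx": 0, "ry": 0, "rz": 0, "grip": 1}, {"tx": 0, "ty": 0, "tz": -25, "rx": 0, "ry": 0, "rz": 0, "grip": 1}, {"tx": 0, "ty": 0, "tz": -15, "rx": 0, "ry": 0, "rz": 0, "grip": 1}, {"tx": 0, "ty": 0, "tz": 0, "rx": 0, "ry": 0, "rz": 0, "grip": 1}, {"tx": 0, "ty": 0, "tz": 0, "rx": 0, "ry": 0, "rz": 0, "grip": 1}, {"tx": 0, "ty": 0, "tz": 0, "rx": 0, "ry": 0, "rz": 0, "grip": 1}])

```text
t: 26.75
ee_pos: [0.6407, -0.0281, 0.0763]
ee_rot: [[-0.967, -0.254, 0.002], [-0.254, 0.967, -0.002], [-0.001, -0.002, -1.0]]
contact_force: [-0.9, 0.4, 0.8]
opening: 0.0856
```

Request:
drive_tool(increments=[{"tx": 0, "ty": 6, "tz": -5, "rx": 0, "ry": 0, "rz": 0.01, "grip": 1}, {"tx": 0, "ty": 0, "tz": -15, "rx": 0, "ry": 0, "rz": 0, "grip": 1}, {"tx": 0, "ty": 0, "tz": -15, "rx": 0, "ry": 0, "rz": 0, "grip": 1}, {"tx": 0, "ty": 0, "tz": -10, "rx": 0, "ry": 0, "rz": 0, "grip": 1}, {"tx": 0, "ty": 0, "tz": 0, "rx": 0, "ry": 0, "rz": 0, "grip": 0.3}, {"tx": 0, "ty": 0, "tz": 0, "rx": 0, "ry": 0, "rz": 0, "grip": -0.2}, {"tx": 0, "ty": 0, "tz": 0, "rx": 0, "ry": 0, "rz": 0, "grip": -0.2}, {"tx": 0, "ty": 0, "tz": 0, "rx": 0, "ry": 0, "rz": 0, "grip": -0.2}], newtons=50)

```text
t: 27.75
ee_pos: [0.6407, -0.0216, 0.0287]
ee_rot: [[-0.964, -0.264, 0.002], [-0.264, 0.964, -0.002], [-0.002, -0.002, -1.0]]
contact_force: [-0.3, -0.9, -3.9]
opening: 0.0475
```

Request:
drive_tool(increments=[{"tx": 0, "ty": 0, "tz": 15, "rx": 0, "ry": 0, "rz": 0, "grip": -0.2}, {"tx": 0, "ty": 0, "tz": 50, "rx": 0, "ry": 0, "rz": 0, "grip": -0.2}, {"tx": 0, "ty": 0, "tz": 60, "rx": 0, "ry": 0, "rz": 0, "grip": -0.2}, {"tx": -10, "ty": -20, "tz": 45, "rx": 0, "ry": 0, "rz": -0.05, "grip": -0.2}, {"tx": -18, "ty": -42, "tz": 5, "rx": 0, "ry": 0, "rz": -0.05, "grip": -0.2}, {"tx": -18, "ty": -45, "tz": 0, "rx": 0, "ry": 0, "rz": -0.05, "grip": -0.2}, {"tx": -18, "ty": -45, "tz": 0, "rx": 0, "ry": 0, "rz": -0.05, "grip": -0.2}, {"tx": -18, "ty": -45, "tz": 0, "rx": 0, "ry": 0, "rz": -0.05, "grip": -0.2}])

```text
t: 28.75
ee_pos: [0.5558, -0.2199, 0.2176]
ee_rot: [[-1.0, -0.017, 0.009], [-0.017, 1.0, -0.002], [-0.009, -0.002, -1.0]]
contact_force: [0.2, -0.5, -3.4]
opening: 0.0472
```

Request:
drive_tool(increments=[{"tx": -18, "ty": -45, "tz": 0, "rx": 0, "ry": 0, "rz": -0.04, "grip": -0.2}, {"tx": -18, "ty": -45, "tz": 0, "rx": 0, "ry": 0, "rz": -0.04, "grip": -0.2}, {"tx": -18, "ty": -42, "tz": 0, "rx": 0, "ry": 0, "rz": -0.02, "grip": -0.2}, {"tx": -18, "ty": -40, "tz": 0, "rx": 0, "ry": 0, "rz": 0, "grip": -0.2}, {"tx": -5, "ty": -10, "tz": 0, "rx": 0, "ry": 0, "rz": 0, "grip": -0.2}, {"tx": 0, "ty": 0, "tz": 0, "rx": 0, "ry": 0, "rz": 0, "grip": -0.2}, {"tx": 0, "ty": 0, "tz": 0, "rx": 0, "ry": 0, "rz": 0, "grip": -0.2}, {"tx": 0, "ty": 0, "tz": 0, "rx": 0, "ry": 0, "rz": 0, "grip": -0.2}])

```text
t: 29.75
ee_pos: [0.4746, -0.4081, 0.2246]
ee_rot: [[-0.996, 0.089, 0.013], [0.089, 0.996, -0.006], [-0.013, -0.005, -1.0]]
contact_force: [0.0, -0.0, -3.4]
opening: 0.0472
```

```bash
python3 - <<'E'
from h import *
im,p=snap('wrist','w13');print(p,robot.get_obs()['joints'])
E
```

```text
(array([ 0.47459242, -0.40807973,  0.22464031]), array([[-0.99596723,  0.08879093,  0.01286244],
       [ 0.08872402,  0.99604003, -0.00568364],
       [-0.01331616, -0.00451952, -0.99990112]])) [ 44.71191709  46.71100693 -15.1723264   75.95376966  12.77640472
  58.1876753  112.42658097]
```

View pics/w13.png

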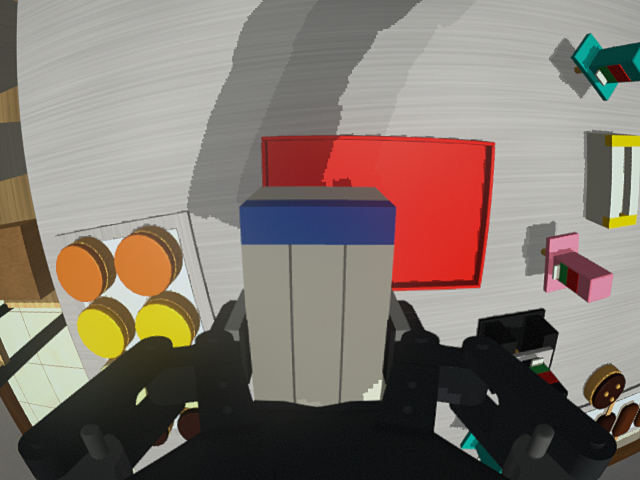

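```bash
python3 - <<'E'
from h import *
im,p=load('w13')
P=np.array([onz('wrist',q,.018,p)[:2] for q in ((262,137),(494.5,142),(481,289))]);print(P, (P[0]+P[2])/2)
d=P[1]-P[0];print(np.degrees(np.arctan2(d[1],d[0])),np.linalg.norm(d),np.linalg.norm(P[2]-P[1]))
E
```

```text
[[ 0.40321169 -0.45221595]
 [ 0.42030259 -0.23540806]
 [ 0.57090596 -0.24564968]] [ 0.48705883 -0.34893282]
85.49271279816351 0.21748048758673744 0.15095120842772553
```

Request:
drive_tool(increments=[{"tx": 7.8, "ty": 7.8, "tz": -10, "rx": 0.004, "ry": 0.011, "rz": 0.009, "grip": -0.2}, {"tx": 0, "ty": 0, "tz": -35, "rx": 0, "ry": 0, "rz": 0, "grip": -0.2}, {"tx": 0, "ty": 0, "tz": -45, "rx": 0, "ry": 0, "rz": 0, "grip": -0.2}, {"tx": 0, "ty": 0, "tz": -40, "rx": 0, "ry": 0, "rz": 0, "grip": -0.2}, {"tx": 0, "ty": 0, "tz": -20, "rx": 0, "ry": 0, "rz": 0, "grip": -0.2}, {"tx": 0, "ty": 0, "tz": -8, "rx": 0, "ry": 0, "rz": 0, "grip": -0.2}, {"tx": 0, "ty": 0, "tz": 0, "rx": 0, "ry": 0, "rz": 0, "grip": -0.2}, {"tx": 0, "ty": 0, "tz": 0, "rx": 0, "ry": 0, "rz": 0, "grip": -0.2}])

```text
t: 30.8
ee_pos: [0.4877, -0.3928, 0.0595]
ee_rot: [[-0.998, 0.07, 0.001], [0.07, 0.998, 0.002], [-0.001, 0.002, -1.0]]
contact_force: [0.3, -0.4, -2.8]
opening: 0.0471
```

Request:
drive_tool(increments=[{"tx": -5.3, "ty": -7.5, "tz": 0, "rx": -0.003, "ry": 0, "rz": -0.01, "grip": -0.2}, {"tx": 0, "ty": 0, "tz": -8, "rx": 0, "ry": 0, "rz": 0, "grip": -0.2}, {"tx": 0, "ty": 0, "tz": -8, "rx": 0, "ry": 0, "rz": 0, "grip": -0.2}, {"tx": 0, "ty": 0, "tz": -5, "rx": 0, "ry": 0, "rz": 0, "grip": -0.2}, {"tx": 0, "ty": 0, "tz": -2, "rx": 0, "ry": 0, "rz": 0, "grip": -0.2}, {"tx": 0, "ty": 0, "tz": 0, "rx": 0, "ry": 0, "rz": 0, "grip": -0.2}, {"tx": 0, "ty": 0, "tz": 0, "rx": 0, "ry": 0, "rz": 0, "grip": -0.2}, {"tx": 0, "ty": 0, "tz": 0, "rx": 0, "ry": 0, "rz": 0, "grip": -0.2}])

```text
t: 31.8
ee_pos: [0.4824, -0.4013, 0.0363]
ee_rot: [[-0.997, 0.081, 0.003], [0.081, 0.997, -0.002], [-0.003, -0.002, -1.0]]
contact_force: [0.4, -0.5, -4.9]
opening: 0.0473
```

Request:
drive_tool(increments=[{"tx": 0, "ty": 0, "tz": -1, "rx": 0, "ry": 0, "rz": 0, "grip": -0.2}, {"tx": 0, "ty": 0, "tz": -1, "rx": 0, "ry": 0, "rz": 0, "grip": -0.2}, {"tx": 0, "ty": 0, "tz": -0.7, "rx": 0, "ry": 0, "rz": 0, "grip": -0.2}, {"tx": 0, "ty": 0, "tz": -0.3, "rx": 0, "ry": 0, "rz": 0, "grip": 0.3}, {"tx": 0, "ty": 0, "tz": 0, "rx": 0, "ry": 0, "rz": 0, "grip": 0.5}, {"tx": 0, "ty": 0, "tz": 0, "rx": 0, "ry": 0, "rz": 0, "grip": 0.5}, {"tx": 0, "ty": 0, "tz": 20, "rx": 0, "ry": 0, "rz": 0, "grip": 0.5}, {"tx": 0, "ty": 0, "tz": 40, "rx": 0, "ry": 0, "rz": 0, "grip": 0.5}])

```text
t: 32.8
ee_pos: [0.4821, -0.4009, 0.0948]
ee_rot: [[-0.997, 0.081, 0.001], [0.081, 0.997, -0.001], [-0.002, -0.001, -1.0]]
contact_force: [0.1, -0.3, 1.0]
opening: 0.0639
```

Request:
drive_tool(increments=[{"tx": 0, "ty": 0, "tz": 55, "rx": 0, "ry": 0, "rz": 0, "grip": 1}, {"tx": -3, "ty": 40, "tz": 55, "rx": 0, "ry": 0, "rz": 0.02, "grip": 1}, {"tx": -3, "ty": 50, "tz": 15, "rx": 0, "ry": 0, "rz": 0.02, "grip": 1}, {"tx": -3, "ty": 50, "tz": 0, "rx": 0, "ry": 0, "rz": 0.02, "grip": 1}, {"tx": -3, "ty": 50, "tz": 0, "rx": 0, "ry": 0, "rz": 0.02, "grip": 1}, {"tx": -3, "ty": 50, "tz": 0, "rx": 0, "ry": 0, "rz": 0.02, "grip": 1}, {"tx": -4, "ty": 50, "tz": 0, "rx": 0, "ry": 0, "rz": 0, "grip": 1}, {"tx": -4, "ty": 30, "tz": 0, "rx": 0, "ry": 0, "rz": 0, "grip": 1}])

```text
t: 33.8
ee_pos: [0.4581, -0.0775, 0.2314]
ee_rot: [[-1.0, -0.019, 0.017], [-0.019, 1.0, -0.008], [-0.017, -0.008, -1.0]]
contact_force: [1.1, -0.8, -0.9]
opening: 0.0856
```

Request:
drive_tool(increments=[{"tx": 0, "ty": 0, "tz": 0, "rx": 0, "ry": 0, "rz": 0, "grip": 1}, {"tx": 0, "ty": 0, "tz": 0, "rx": 0, "ry": 0, "rz": 0, "grip": 1}, {"tx": 0, "ty": 0, "tz": 0, "rx": 0, "ry": 0, "rz": 0, "grip": 1}, {"tx": 0, "ty": 0, "tz": 0, "rx": 0, "ry": 0, "rz": 0, "grip": 1}, {"tx": 0, "ty": 0, "tz": 0, "rx": 0, "ry": 0, "rz": 0, "grip": 1}, {"tx": 0, "ty": 0, "tz": 0, "rx": 0, "ry": 0, "rz": 0, "grip": 1}, {"tx": 0, "ty": 0, "tz": 0, "rx": 0, "ry": 0, "rz": 0, "grip": 1}, {"tx": 0, "ty": 0, "tz": 0, "rx": 0, "ry": 0, "rz": 0, "grip": 1}])

```text
t: 34.8
ee_pos: [0.4582, -0.0783, 0.2338]
ee_rot: [[-1.0, -0.019, 0.02], [-0.019, 1.0, -0.009], [-0.02, -0.009, -1.0]]
contact_force: [0.2, -0.4, -0.1]
opening: 0.0855
```

```bash
python3 - <<'E'
from h import *
im,p=snap('wrist','w14');print(p)
E
```

```text
(array([ 0.45817363, -0.07834752,  0.2338022 ]), array([[-0.99961901, -0.01892905,  0.02008802],
       [-0.01911098,  0.99977772, -0.00890362],
       [-0.01991502, -0.00928413, -0.99975857]]))
```

View pics/w14.png

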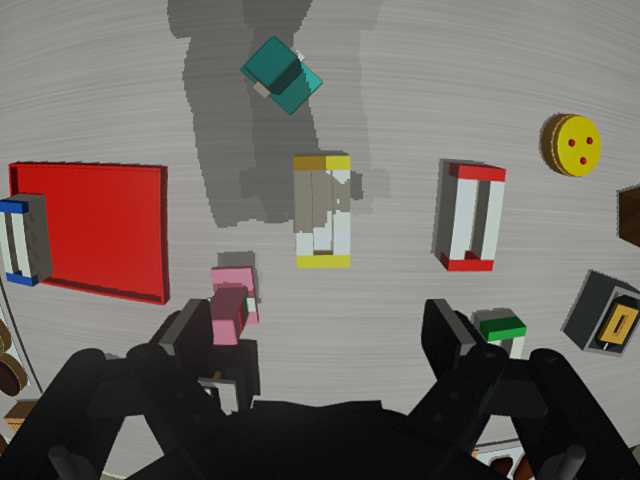

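```bash
python3 - <<'E'
from h import *
im,p=load('w14')
P=np.array([onz('wrist',q,.044,p)[:2] for q in ((293.5,156),(350.5,156),(350.5,267.5),(296.5,267.5))]);print(rect(P),P.mean(0),P)
P=np.array([onz('wrist',q,.124,p)[:2] for q in ((219,290),(247,295),(240,343),(210,340))]);print(P)
E
```

```text
(array([ 0.4585484 , -0.07524371]), 1.7773319482803345, (100.71793365478516, 49.12424850463867)) [ 0.45855711 -0.07552178] [[ 0.40897542 -0.10135592]
 [ 0.40790369 -0.05335463]
 [ 0.50812129 -0.0491315 ]
 [ 0.50922804 -0.09824506]]
[[ 0.49663113 -0.14892866]
 [ 0.49960682 -0.12854446]
 [ 0.540742   -0.13653163]
 [ 0.53985401 -0.16025773]]
```

```bash
python3 - <<'E'
from h import *
im,p=load('w14')
print(np.array([onz('wrist',q,.042,p)[:2] for q in ((211,268),(251,266),(258,321))]).round(3))
print(np.array([onz('wrist',q,.108,p)[:2] for q in ((219,290),(247,295),(240,343),(210,340))]).round(3))
print(np.array([onz('top',q,.042)[:2] for q in ((375,235),(396,235),(396,265),(375,265))]).round(3))
E
```

```text
[[ 0.513 -0.18 ]
 [ 0.51  -0.141]
 [ 0.568 -0.136]]
[[ 0.504 -0.154]
 [ 0.507 -0.132]
 [ 0.551 -0.14 ]
 [ 0.55  -0.166]]
[[ 0.571 -0.137]
 [ 0.572 -0.179]
 [ 0.512 -0.179]
 [ 0.511 -0.138]]
```

Request:
drive_tool(increments=[{"tx": -6, "ty": 2.6, "tz": -15, "rx": 0.007, "ry": 0.018, "rz": 0.008, "grip": 0.6}, {"tx": 0, "ty": 0, "tz": -40, "rx": 0, "ry": 0, "rz": 0, "grip": 0.6}, {"tx": 0, "ty": 0, "tz": -40, "rx": 0, "ry": 0, "rz": 0, "grip": 0.6}, {"tx": 0, "ty": 0, "tz": -35, "rx": 0, "ry": 0, "rz": 0, "grip": 0.6}, {"tx": 0, "ty": 0, "tz": -15, "rx": 0, "ry": 0, "rz": 0, "grip": 0.6}, {"tx": 0, "ty": 0, "tz": -5, "rx": 0, "ry": 0, "rz": 0, "grip": 0.6}, {"tx": 0, "ty": 0, "tz": 0, "rx": 0, "ry": 0, "rz": 0, "grip": 0.6}, {"tx": 0, "ty": 0, "tz": 0, "rx": 0, "ry": 0, "rz": 0, "grip": 0.6}])

```text
t: 35.85
ee_pos: [0.4485, -0.0742, 0.0758]
ee_rot: [[-1.0, -0.03, -0.005], [-0.03, 1.0, 0.002], [0.005, 0.002, -1.0]]
contact_force: [0.7, 0.2, -0.1]
opening: 0.0684
```

Request:
drive_tool(increments=[{"tx": 3.5, "ty": -1.5, "tz": -5, "rx": -0.003, "ry": -0.006, "rz": 0, "grip": 0.6}, {"tx": 0, "ty": 0, "tz": -15, "rx": 0, "ry": 0, "rz": 0, "grip": 0.6}, {"tx": 0, "ty": 0, "tz": -15, "rx": 0, "ry": 0, "rz": 0, "grip": 0.6}, {"tx": 0, "ty": 0, "tz": -10, "rx": 0, "ry": 0, "rz": 0, "grip": 0.6}, {"tx": 0, "ty": 0, "tz": 0, "rx": 0, "ry": 0, "rz": 0, "grip": 0.2}, {"tx": 0, "ty": 0, "tz": 0, "rx": 0, "ry": 0, "rz": 0, "grip": -0.2}, {"tx": 0, "ty": 0, "tz": 0, "rx": 0, "ry": 0, "rz": 0, "grip": -0.2}, {"tx": 0, "ty": 0, "tz": 0, "rx": 0, "ry": 0, "rz": 0, "grip": -0.2}], newtons=50)

```text
t: 36.85
ee_pos: [0.4541, -0.0765, 0.0313]
ee_rot: [[-1.0, -0.029, 0.007], [-0.029, 1.0, -0.002], [-0.007, -0.003, -1.0]]
contact_force: [0.7, -0.3, -3.0]
opening: 0.0471
```

Request:
drive_tool(increments=[{"tx": 0, "ty": 0, "tz": 15, "rx": 0, "ry": 0, "rz": 0, "grip": -0.2}, {"tx": 0, "ty": 0, "tz": 50, "rx": 0, "ry": 0, "rz": 0, "grip": -0.2}, {"tx": 0, "ty": 0, "tz": 60, "rx": 0, "ry": 0, "rz": 0, "grip": -0.2}, {"tx": 4, "ty": -30, "tz": 35, "rx": 0, "ry": 0, "rz": -0.02, "grip": -0.2}, {"tx": 7, "ty": -50, "tz": 0, "rx": 0, "ry": 0, "rz": -0.03, "grip": -0.2}, {"tx": 7, "ty": -50, "tz": 0, "rx": 0, "ry": 0, "rz": -0.03, "grip": -0.2}, {"tx": 7, "ty": -50, "tz": 0, "rx": 0, "ry": 0, "rz": -0.03, "grip": -0.2}, {"tx": 7, "ty": -38, "tz": 0, "rx": 0, "ry": 0, "rz": 0, "grip": -0.2}])

```text
t: 37.85
ee_pos: [0.4852, -0.2987, 0.1985]
ee_rot: [[-0.997, 0.079, 0.008], [0.079, 0.997, -0.004], [-0.009, -0.003, -1.0]]
contact_force: [0.5, 1.5, -3.1]
opening: 0.0469
```

Request:
drive_tool(increments=[{"tx": 0, "ty": 0, "tz": -10, "rx": 0, "ry": 0, "rz": 0, "grip": -0.2}, {"tx": 0, "ty": 0, "tz": -25, "rx": 0, "ry": 0, "rz": 0, "grip": -0.2}, {"tx": 0, "ty": 0, "tz": -30, "rx": 0, "ry": 0, "rz": 0, "grip": -0.2}, {"tx": 0, "ty": 0, "tz": -30, "rx": 0, "ry": 0, "rz": 0, "grip": -0.2}, {"tx": 0, "ty": 0, "tz": -15, "rx": 0, "ry": 0, "rz": 0, "grip": -0.2}, {"tx": 0, "ty": 0, "tz": 0, "rx": 0, "ry": 0, "rz": 0, "grip": -0.2}, {"tx": 0, "ty": 0, "tz": 0, "rx": 0, "ry": 0, "rz": 0, "grip": -0.2}, {"tx": 0, "ty": 0, "tz": 0, "rx": 0, "ry": 0, "rz": 0, "grip": -0.2}])

```text
t: 38.85
ee_pos: [0.4845, -0.299, 0.0868]
ee_rot: [[-0.997, 0.081, 0.009], [0.081, 0.997, -0.004], [-0.009, -0.003, -1.0]]
contact_force: [0.2, -0.8, -2.6]
opening: 0.0472
```

Request:
drive_tool(increments=[{"tx": 2, "ty": 2.5, "tz": -10, "rx": 0.001, "ry": 0.002, "rz": 0, "grip": -0.2}, {"tx": 0, "ty": 0, "tz": -15, "rx": 0, "ry": 0, "rz": 0, "grip": -0.2}, {"tx": 0, "ty": 0, "tz": -12, "rx": 0, "ry": 0, "rz": 0, "grip": -0.2}, {"tx": 0, "ty": 0, "tz": -6, "rx": 0, "ry": 0, "rz": 0, "grip": -0.2}, {"tx": 0, "ty": 0, "tz": -2, "rx": 0, "ry": 0, "rz": 0, "grip": -0.2}, {"tx": 0, "ty": 0, "tz": 0, "rx": 0, "ry": 0, "rz": 0, "grip": -0.2}, {"tx": 0, "ty": 0, "tz": 0, "rx": 0, "ry": 0, "rz": 0, "grip": -0.2}, {"tx": 0, "ty": 0, "tz": 0, "rx": 0, "ry": 0, "rz": 0, "grip": -0.2}])

```text
t: 39.85
ee_pos: [0.4869, -0.2965, 0.0393]
ee_rot: [[-0.997, 0.081, 0.008], [0.081, 0.997, -0.003], [-0.008, -0.003, -1.0]]
contact_force: [0.1, 0.4, -3.0]
opening: 0.0473
```

Request:
drive_tool(increments=[{"tx": 0, "ty": 0, "tz": -1.5, "rx": 0, "ry": 0, "rz": 0, "grip": -0.2}, {"tx": 0, "ty": 0, "tz": -1, "rx": 0, "ry": 0, "rz": 0, "grip": -0.2}, {"tx": 0, "ty": 0, "tz": -1, "rx": 0, "ry": 0, "rz": 0, "grip": -0.2}, {"tx": 0, "ty": 0, "tz": 0, "rx": 0, "ry": 0, "rz": 0, "grip": 0.3}, {"tx": 0, "ty": 0, "tz": 0, "rx": 0, "ry": 0, "rz": 0, "grip": 0.5}, {"tx": 0, "ty": 0, "tz": 0, "rx": 0, "ry": 0, "rz": 0, "grip": 0.5}, {"tx": 0, "ty": 0, "tz": 20, "rx": 0, "ry": 0, "rz": 0, "grip": 0.5}, {"tx": 0, "ty": 0, "tz": 40, "rx": 0, "ry": 0, "rz": 0, "grip": 0.5}])

```text
t: 40.85
ee_pos: [0.4863, -0.2961, 0.0954]
ee_rot: [[-0.997, 0.081, 0.006], [0.081, 0.997, -0.002], [-0.006, -0.002, -1.0]]
contact_force: [-0.0, -0.2, 0.1]
opening: 0.0637
```

Request:
drive_tool(increments=[{"tx": 0, "ty": 0, "tz": 55, "rx": 0, "ry": 0, "rz": 0, "grip": 1}, {"tx": 0, "ty": 20, "tz": 55, "rx": 0, "ry": 0, "rz": 0, "grip": 1}, {"tx": -5, "ty": 45, "tz": 40, "rx": 0, "ry": 0, "rz": 0.03, "grip": 1}, {"tx": -5, "ty": 50, "tz": 0, "rx": 0, "ry": 0, "rz": 0.03, "grip": 1}, {"tx": -5, "ty": 50, "tz": 0, "rx": 0, "ry": 0, "rz": 0.03, "grip": 1}, {"tx": -5, "ty": 50, "tz": 0, "rx": 0, "ry": 0, "rz": 0.03, "grip": 1}, {"tx": -5, "ty": 50, "tz": 0, "rx": 0, "ry": 0, "rz": 0.03, "grip": 1}, {"tx": -5, "ty": 50, "tz": 0, "rx": 0, "ry": 0, "rz": 0.03, "grip": 1}])

```text
t: 41.85
ee_pos: [0.4545, 0.0251, 0.2538]
ee_rot: [[-0.995, -0.099, 0.014], [-0.099, 0.995, -0.003], [-0.014, -0.004, -1.0]]
contact_force: [1.4, 0.3, 0.1]
opening: 0.0854
```

Request:
drive_tool(increments=[{"tx": -5, "ty": 50, "tz": 0, "rx": 0, "ry": 0.005, "rz": 0.03, "grip": 1}, {"tx": -5, "ty": 50, "tz": 0, "rx": 0, "ry": 0, "rz": 0.03, "grip": 1}, {"tx": -5, "ty": 50, "tz": 0, "rx": 0, "ry": 0, "rz": 0.03, "grip": 1}, {"tx": -5, "ty": 50, "tz": 0, "rx": 0, "ry": 0, "rz": 0.03, "grip": 1}, {"tx": -5, "ty": 50, "tz": 0, "rx": 0, "ry": 0, "rz": 0, "grip": 1}, {"tx": -5, "ty": 40, "tz": 0, "rx": 0, "ry": 0, "rz": 0, "grip": 1}, {"tx": 0, "ty": 0, "tz": 0, "rx": 0, "ry": 0, "rz": 0, "grip": 1}, {"tx": 0, "ty": 0, "tz": 0, "rx": 0, "ry": 0, "rz": 0, "grip": 1}])

```text
t: 42.85
ee_pos: [0.4211, 0.3275, 0.2548]
ee_rot: [[-0.974, -0.225, 0.011], [-0.225, 0.974, -0.0], [-0.011, -0.003, -1.0]]
contact_force: [0.4, -0.3, 0.2]
opening: 0.0855
```

```bash
python3 - <<'E'
from h import *
im,p=snap('wrist','w15');print(p)
im,_=snap('top','top2')
E
```

```text
(array([0.42108825, 0.32754501, 0.2547546 ]), array([[-9.74200787e-01, -2.25404290e-01,  1.12131001e-02],
       [-2.25419400e-01,  9.74261816e-01, -8.59712682e-05],
       [-1.09051169e-02, -2.61140356e-03, -9.99937128e-01]]))
```

View pics/w15.png

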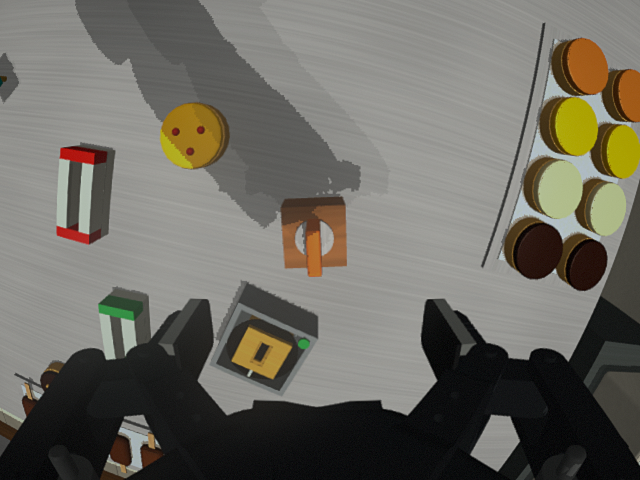

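View pics/top2.png

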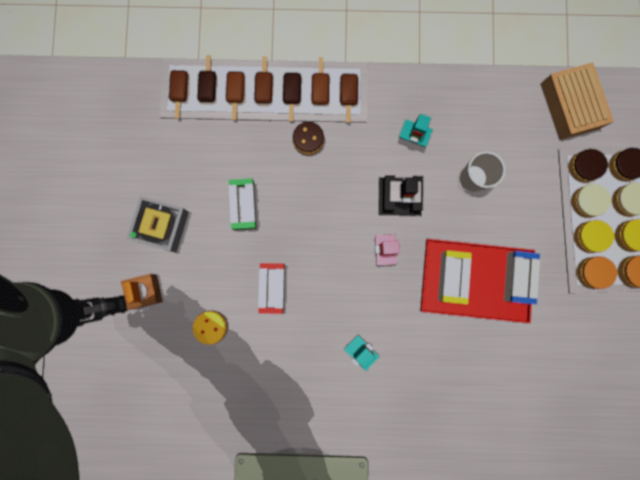

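```bash
python3 - <<'E'
from h import *
im=cv2.imread('pics/top2.png');hsv=cv2.cvtColor(im,cv2.COLOR_BGR2HSV)
crop('top2',410,220,560,340,5,'k1'); crop('w15',200,180,380,400,3.5,'k2')
for k,(lo,hi,box) in dict(yel=((22,110,80),(33,255,255),(435,240,480,320)),gre=((50,110,60),(80,255,255),(222,170,262,235)),blu=((105,110,60),(125,255,255),(495,240,545,320)),red=((0,150,80),(8,255,255),(250,255,295,320))).items():
    m=cv2.inRange(hsv,lo,hi);mm=m*0;x0,y0,x1,y1=box;mm[y0:y1,x0:x1]=m[y0:y1,x0:x1]
    print(k,mm.sum()//255,maskrect('top',mm,0.049 if k in('yel','blu') else 0.044))
E
```

```text
yel 279 (array([ 0.49128119, -0.29577213]), -4.2007904052734375, (99.70148468017578, 49.55685806274414))
gre 235 (array([0.62710083, 0.12968112]), 4.870114326477051, (99.92443084716797, 46.33668518066406))
blu 251 (array([ 0.49397708, -0.43047903]), -4.770416259765625, (98.97577667236328, 49.09553909301758))
red 183 (array([0.46050098, 0.06688447]), 0.4456571340560913, (94.92593383789062, 45.38494110107422))
```

View pics/k1.png

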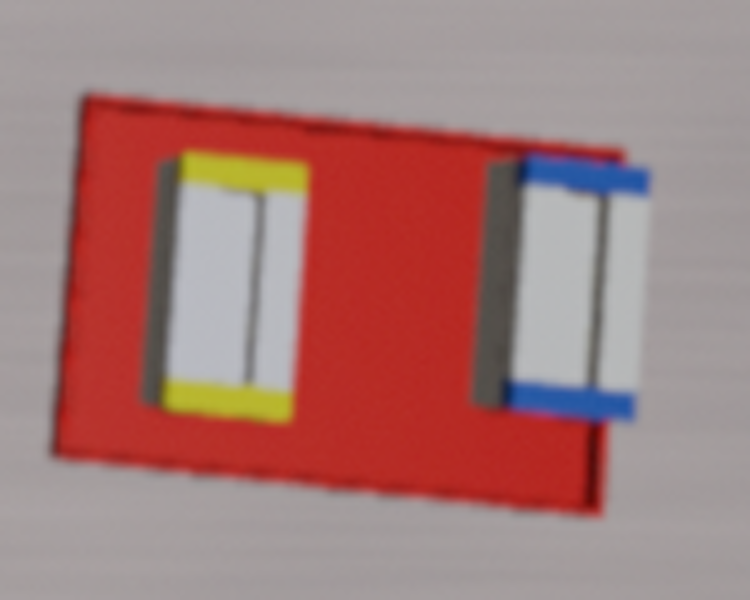

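View pics/k2.png

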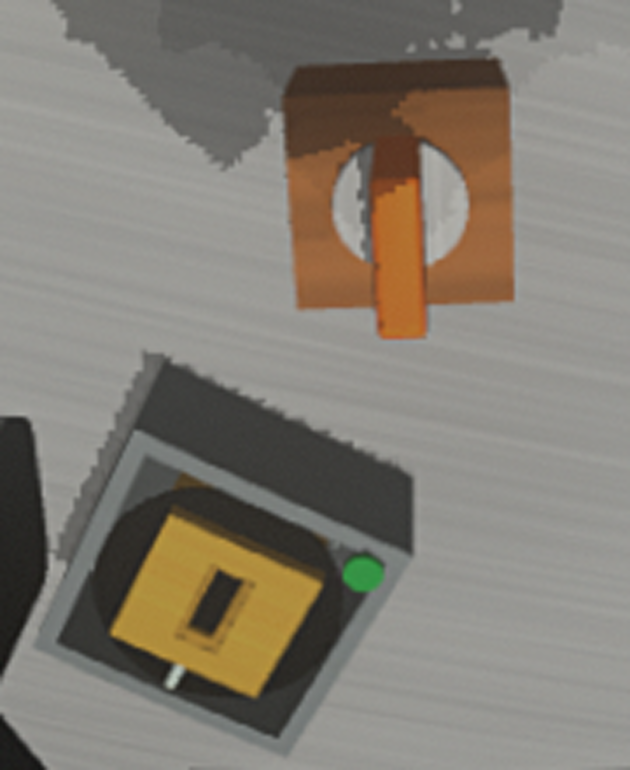

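```bash
python3 - <<'E'
from h import *
im,_=snap('side','side1'); crop('side1',340,260,540,410,4,'k3')
im,p=load('w14')
crop('w14',0,140,180,320,4,'k4')
print(np.array([onz('wrist',q,.049,p)[:2] for q in ((0,202),(27,200),(38,285))]).round(3))
E
```

```text
[[ 0.444 -0.442]
 [ 0.443 -0.393]
 [ 0.543 -0.401]]
```

View pics/k3.png

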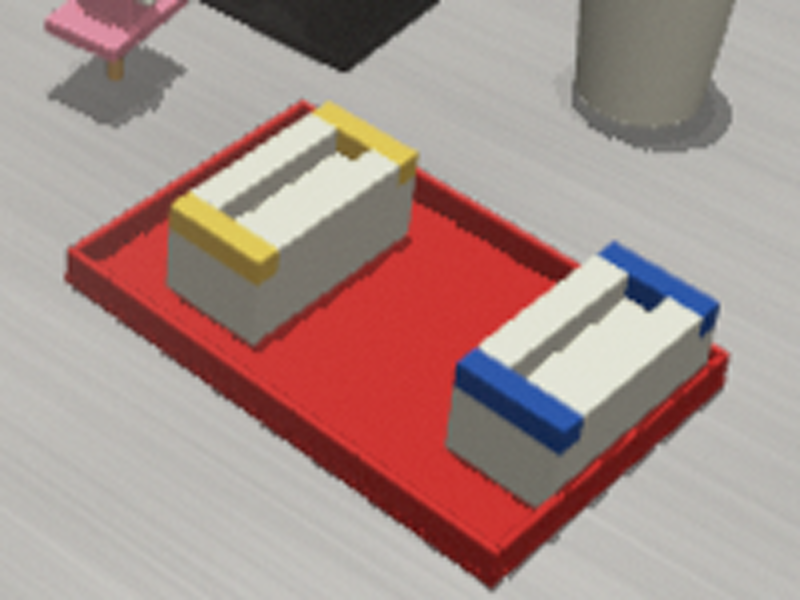

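View pics/k4.png

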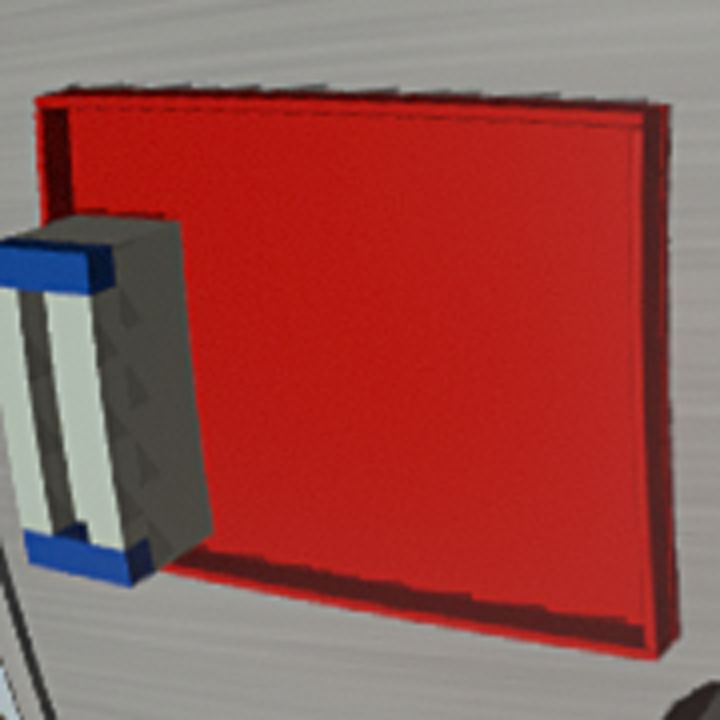

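```bash
python3 - <<'E'
from h import *
im,p=load('w15')
def f(L,z):
    return np.array([onz('wrist',(200+a/3.5,180+b/3.5),z,p)[:2] for a,b in L])
P=f([(287,97),(510,88),(514,300),(297,308)],.045);print('holder',rect(P),P.mean(0))
P=f([(332,205),(470,205),(401,137),(401,272)],.05);print('flange',P,P.mean(0))
P=f([(378,338),(426,338)],.095);print('grip far',P,P.mean(0))
P=f([(374,180),(418,180),(426,338),(378,338)],.095);print('grip',rect(P))
P=f([(143,433),(411,556),(285,753),(42,645)],.050);print('box',rect(P),P.mean(0))
P=f([(174,512),(322,578),(260,695),(112,634)],.052);print('brass',rect(P),P.mean(0))
P=f([(210,567),(254,583),(224,650),(178,634)],.052);print('slot outer',rect(P),P.mean(0))
P=f([(214,570),(243,580),(218,636),(190,625)],.050);print('slot inner',rect(P),P.mean(0))
E
```

```text
holder (array([0.44707767, 0.33013126]), -74.59793090820312, (59.96525192260742, 59.40305709838867)) [0.44700394 0.33042637]
flange [[0.45090916 0.31237341]
 [0.44261788 0.34796146]
 [0.42874144 0.32602892]
 [0.46507523 0.3343881 ]] [0.44683593 0.33018797]
grip far [[0.46686977 0.32964522]
 [0.46428503 0.34069963]] [0.4655774  0.33517243]
grip (array([0.44678146, 0.33049463]), 13.975345611572266, (38.90000915527344, 11.35142707824707))
box (array([0.58325543, 0.30419809]), -14.635086059570312, (88.2787857055664, 86.59656524658203)) [0.58324349 0.30428924]
brass (array([0.58254474, 0.30383957]), -12.747528076171875, (51.032920837402344, 50.33335876464844)) [0.5828414  0.30395029]
slot outer (array([0.58344324, 0.30377747]), -9.917648315429688, (28.061126708984375, 15.050376892089844)) [0.58343683 0.30404205]
slot inner (array([0.58261157, 0.30358173]), -10.099739074707031, (23.140758514404297, 9.318854331970215)) [0.58264391 0.30359968]
```

Request:
drive_tool(increments=[{"tx": 12, "ty": 1, "tz": -15, "rx": 0, "ry": 0.011, "rz": 0.017, "grip": 0.6}, {"tx": 13, "ty": 1.5, "tz": -40, "rx": 0, "ry": 0, "rz": 0, "grip": 0.3}, {"tx": 0, "ty": 0, "tz": -40, "rx": 0, "ry": 0, "rz": 0, "grip": 0.3}, {"tx": 0, "ty": 0, "tz": -25, "rx": 0, "ry": 0, "rz": 0, "grip": 0.3}, {"tx": 0, "ty": 0, "tz": -8, "rx": 0, "ry": 0, "rz": 0, "grip": 0.3}, {"tx": 0, "ty": 0, "tz": 0, "rx": 0, "ry": 0, "rz": 0, "grip": 0.3}, {"tx": 0, "ty": 0, "tz": 0, "rx": 0, "ry": 0, "rz": 0, "grip": 0.3}, {"tx": 0, "ty": 0, "tz": 0, "rx": 0, "ry": 0, "rz": 0, "grip": 0.3}])

```text
t: 44.0
ee_pos: [0.4522, 0.3261, 0.1207]
ee_rot: [[-0.971, -0.239, 0.0], [-0.239, 0.971, 0.0], [-0.0, 0.0, -1.0]]
contact_force: [-0.5, -1.0, 0.0]
opening: 0.0558
```

```bash
python3 - <<'E'
from h import *
im,p=snap('wrist','w16');print(p)
E
```

```text
(array([0.45217645, 0.32606371, 0.1207197 ]), array([[-9.70958055e-01, -2.39249776e-01,  3.02746167e-05],
       [-2.39249759e-01,  9.70958019e-01,  2.80274861e-04],
       [-9.64510796e-05,  2.64891939e-04, -9.99999960e-01]]))
```

View pics/w16.png

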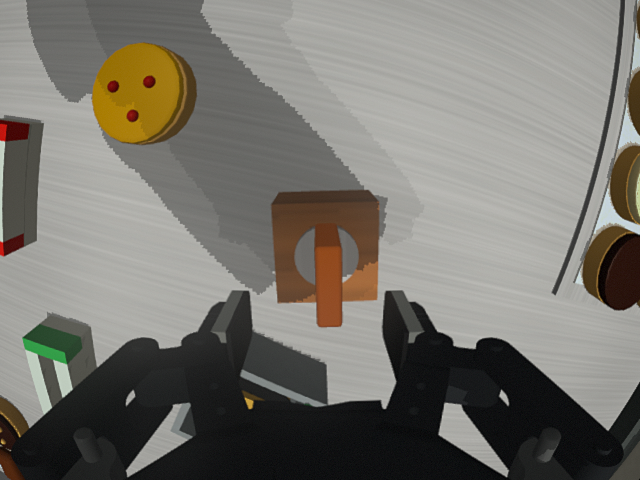

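```bash
python3 - <<'E'
from h import *
im,p=load('w16');crop('w16',260,180,390,340,5,'k5')
P=np.array([onz('wrist',q,.045,p)[:2] for q in ((273,204),(379,201),(377,299),(277,302))]);print('holder',rect(P),P.mean(0))
E
```

```text
holder (array([0.44668414, 0.32965259]), -74.38816165924072, (60.30586624145508, 59.567543029785156)) [0.4465895  0.33000523]
```

View pics/k5.png

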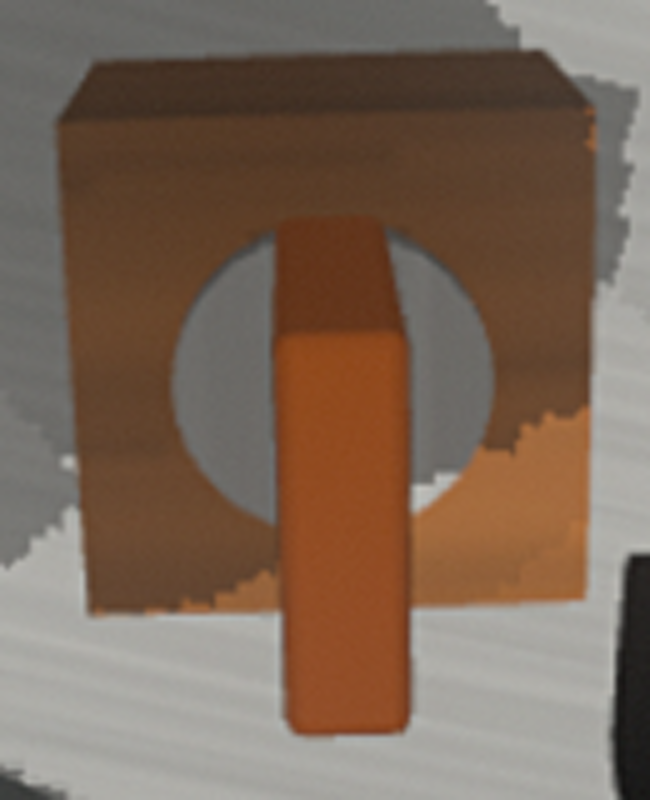

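```bash
python3 - <<'E'
from h import *
im,p=load('w16')
f=lambda L,z:np.array([onz('wrist',(260+a/5,180+b/5),z,p)[:2] for a,b in L])
P=f([(276,332),(408,332),(411,735),(284,735)],.095);print(rect(P),P.mean(0),P)
P=f([(172,380),(495,380)],.05);print(P.mean(0))
P=f([(60,122),(597,107),(585,598),(90,615)],.045);print('holder',rect(P),P.mean(0))
E
```

```text
(array([0.44650644, 0.3299361 ]), 14.866849899291992, (39.50899887084961, 11.81790542602539)) [0.44652271 0.32980162] [[0.42892933 0.31915648]
 [0.42622603 0.33011088]
 [0.46408359 0.34071573]
 [0.46685189 0.32922338]]
[0.44635025 0.32986142]
holder (array([0.447017  , 0.33015384]), 15.355692863464355, (60.28570556640625, 59.705169677734375)) [0.44693958 0.33016218]
```

Request:
drive_tool(increments=[{"tx": -5.7, "ty": 3.8, "tz": -5, "rx": 0, "ry": 0, "rz": 0.02, "grip": 0.3}, {"tx": 0, "ty": 0, "tz": -15, "rx": 0, "ry": 0, "rz": 0, "grip": 0.3}, {"tx": 0, "ty": 0, "tz": -12, "rx": 0, "ry": 0, "rz": 0, "grip": 0.3}, {"tx": 0, "ty": 0, "tz": -8, "rx": 0, "ry": 0, "rz": 0, "grip": 0.3}, {"tx": 0, "ty": 0, "tz": -2, "rx": 0, "ry": 0, "rz": 0, "grip": 0.3}, {"tx": 0, "ty": 0, "tz": 0, "rx": 0, "ry": 0, "rz": 0, "grip": 0.3}, {"tx": 0, "ty": 0, "tz": 0, "rx": 0, "ry": 0, "rz": 0, "grip": 0.3}, {"tx": 0, "ty": 0, "tz": 0, "rx": 0, "ry": 0, "rz": 0, "grip": 0.3}])

```text
t: 45.05
ee_pos: [0.4461, 0.3304, 0.0761]
ee_rot: [[-0.966, -0.26, 0.001], [-0.26, 0.966, 0.001], [-0.001, 0.001, -1.0]]
contact_force: [0.8, -0.6, 0.3]
opening: 0.0556
```

Well aligned (0.5 mm, tilt 0.1°); closing.

Request:
drive_tool(increments=[{"tx": 0, "ty": 0, "tz": 0, "rx": 0, "ry": 0, "rz": 0, "grip": -0.5}, {"tx": 0, "ty": 0, "tz": 0, "rx": 0, "ry": 0, "rz": 0, "grip": -0.9}, {"tx": 0, "ty": 0, "tz": 0, "rx": 0, "ry": 0, "rz": 0, "grip": -0.9}, {"tx": 0, "ty": 0, "tz": 0, "rx": 0, "ry": 0, "rz": 0, "grip": -0.9}, {"tx": 0, "ty": 0, "tz": 0, "rx": 0, "ry": 0, "rz": 0, "grip": -0.9}, {"tx": 0, "ty": 0, "tz": 0, "rx": 0, "ry": 0, "rz": 0, "grip": -0.9}, {"tx": 0, "ty": 0, "tz": 0, "rx": 0, "ry": 0, "rz": 0, "grip": -0.9}, {"tx": 0, "ty": 0, "tz": 0, "rx": 0, "ry": 0, "rz": 0, "grip": -0.9}], newtons=60)

```text
t: 46.05
ee_pos: [0.4462, 0.3305, 0.0766]
ee_rot: [[-0.966, -0.26, 0.001], [-0.26, 0.966, 0.001], [-0.001, 0.001, -1.0]]
contact_force: [-0.2, -0.1, 1.5]
opening: 0.0115
```

Request:
drive_tool(increments=[{"tx": 0, "ty": 0, "tz": 10, "rx": 0, "ry": 0, "rz": 0, "grip": -0.9}, {"tx": 0, "ty": 0, "tz": 25, "rx": 0, "ry": 0, "rz": 0, "grip": -0.9}, {"tx": 0, "ty": 0, "tz": 35, "rx": 0, "ry": 0, "rz": 0, "grip": -0.9}, {"tx": 20, "ty": -5, "tz": 40, "rx": 0, "ry": 0, "rz": -0.1, "grip": -0.9}, {"tx": 40, "ty": -9, "tz": 15, "rx": 0, "ry": 0, "rz": -0.1, "grip": -0.9}, {"tx": 45, "ty": -9, "tz": 0, "rx": 0, "ry": 0, "rz": -0.1, "grip": -0.9}, {"tx": 45, "ty": -9, "tz": 0, "rx": 0, "ry": 0, "rz": -0.1, "grip": -0.9}, {"tx": 35, "ty": -8, "tz": 0, "rx": 0, "ry": 0, "rz": -0.1, "grip": -0.9}])

```text
t: 47.05
ee_pos: [0.6337, 0.2899, 0.2123]
ee_rot: [[-0.97, 0.244, 0.003], [0.244, 0.97, 0.005], [-0.001, 0.006, -1.0]]
contact_force: [-0.0, 0.9, -0.3]
opening: 0.0113
```

Request:
drive_tool(increments=[{"tx": 0, "ty": 0, "tz": 0, "rx": 0, "ry": 0, "rz": 0, "grip": -0.9}, {"tx": 0, "ty": 0, "tz": 0, "rx": 0, "ry": 0, "rz": 0, "grip": -0.9}, {"tx": 0, "ty": 0, "tz": 0, "rx": 0, "ry": 0, "rz": 0, "grip": -0.9}, {"tx": 0, "ty": 0, "tz": 0, "rx": 0, "ry": 0, "rz": 0, "grip": -0.9}, {"tx": 0, "ty": 0, "tz": 0, "rx": 0, "ry": 0, "rz": 0, "grip": -0.9}, {"tx": 0, "ty": 0, "tz": 0, "rx": 0, "ry": 0, "rz": 0, "grip": -0.9}, {"tx": 0, "ty": 0, "tz": 0, "rx": 0, "ry": 0, "rz": 0, "grip": -0.9}, {"tx": 0, "ty": 0, "tz": 0, "rx": 0, "ry": 0, "rz": 0, "grip": -0.9}])

```text
t: 48.05
ee_pos: [0.6331, 0.29, 0.2137]
ee_rot: [[-0.97, 0.243, 0.002], [0.243, 0.97, 0.006], [-0.001, 0.006, -1.0]]
contact_force: [-0.3, -0.0, -0.3]
opening: 0.0113
```

```bash
python3 - <<'E'
from h import *
im,p=snap('wrist','w17');print(p,robot.get_obs()['joints'])
E
```

```text
(array([0.63308506, 0.28995389, 0.21368469]), array([[-9.69939151e-01,  2.43336995e-01,  2.26945692e-03],
       [ 2.43346335e-01,  9.69921825e-01,  5.84939555e-03],
       [-7.77821456e-04,  6.22582178e-03, -9.99980317e-01]])) [-23.64848504  54.78071335  -9.93966647  57.00106876   8.47145106
  68.56370755  43.42039655]
```

View pics/w17.png

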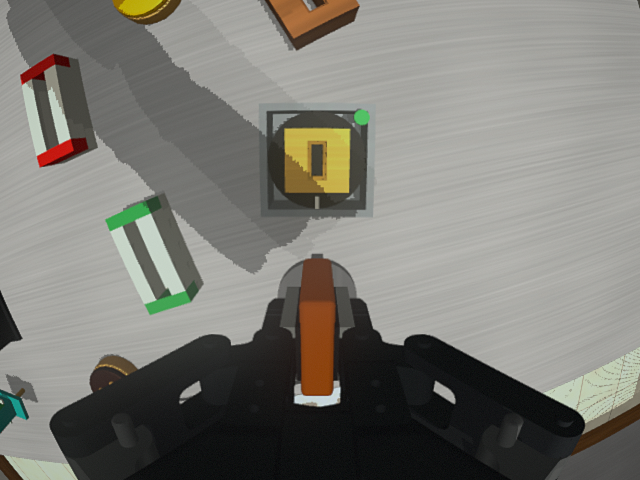

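```bash
python3 - <<'E'
from h import *
crop('w17',255,95,380,225,6,'k6');crop('w17',260,240,380,400,5,'k7')
E
```

```text
(no output)
```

View pics/k6.png

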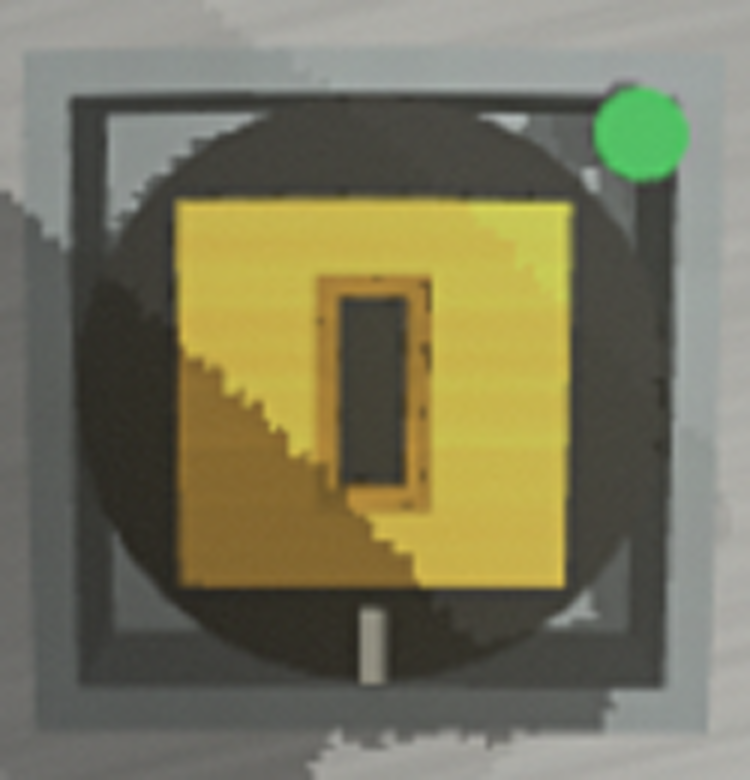

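View pics/k7.png

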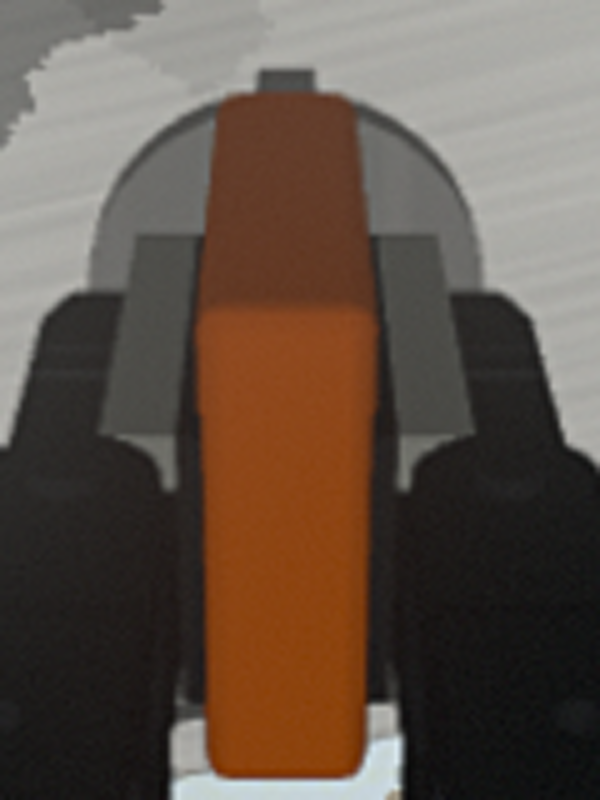

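```bash
python3 - <<'E'
from h import *
im,p=load('w17')
f=lambda L,z,k=6,o=(255,95):np.array([onz('wrist',(o[0]+a/k,o[1]+b/k),z,p)[:2] for a,b in L])
P=f([(176,201),(574,202),(566,587),(180,587)],.052);print('brass',rect(P),P.mean(0))
P=f([(24,48),(723,57),(709,733),(37,731)],.05);print('box',rect(P),P.mean(0))
P=f([(316,275),(432,277),(430,511),(322,508)],.052);print('sl',rect(P),P.mean(0))
tcp,R=p;zf=tcp[2]-.0316+.005
P=f([(90,280),(485,280)],zf,5,(260,240));print('flange edges',P,[ (R.T@(np.r_[q,zf]-tcp)).round(4) for q in P])
P=f([(287,86)],zf,5,(260,240));print([ (R.T@(np.r_[q,zf]-tcp)).round(4) for q in P])
zt=tcp[2]-.0316+.05
P=f([(198,310),(378,310),(365,777),(208,777)],zt,5,(260,240));print('grip top tool frame',[ (R.T@(np.r_[q,zt]-tcp)).round(4) for q in P])
print(np.degrees(np.arctan2(-R[1,0],-R[0,0])))
E
```

```text
brass (array([0.58393091, 0.30317059]), 75.8437271118164, (50.68911361694336, 50.23927688598633)) [0.58390262 0.30309475]
box (array([0.58358502, 0.30319641]), -14.175857543945312, (90.61576080322266, 90.0354232788086)) [0.58374795 0.30308354]
sl (array([0.58377722, 0.30303674]), -14.324234008789062, (30.54373550415039, 14.786855697631836)) [0.58379218 0.30324323]
flange edges [[0.62851487 0.27269701]
 [0.63727897 0.30731641]] [array([ 0.0003, -0.018 ,  0.0265]), array([0.0002, 0.0177, 0.0267])]
[array([ 0.0188, -0.0002,  0.0266])]
grip top tool frame [array([ 0.019 , -0.006 , -0.0185]), array([ 0.0189,  0.0056, -0.0184]), array([-0.0199,  0.0055, -0.0184]), array([-0.0198, -0.006 , -0.0184])]
-14.084132651707494
```

Request:
drive_tool(increments=[{"tx": -20, "ty": 5, "tz": -10, "rx": -0.005, "ry": 0.001, "rz": -0.002, "grip": -0.9}, {"tx": -20, "ty": 5, "tz": -20, "rx": 0, "ry": 0, "rz": 0, "grip": -0.9}, {"tx": -9, "ty": 3, "tz": -25, "rx": 0, "ry": 0, "rz": 0, "grip": -0.9}, {"tx": 0, "ty": 0, "tz": -20, "rx": 0, "ry": 0, "rz": 0, "grip": -0.9}, {"tx": 0, "ty": 0, "tz": -8, "rx": 0, "ry": 0, "rz": 0, "grip": -0.9}, {"tx": 0, "ty": 0, "tz": 0, "rx": 0, "ry": 0, "rz": 0, "grip": -0.9}, {"tx": 0, "ty": 0, "tz": 0, "rx": 0, "ry": 0, "rz": 0, "grip": -0.9}, {"tx": 0, "ty": 0, "tz": 0, "rx": 0, "ry": 0, "rz": 0, "grip": -0.9}])

```text
t: 49.1
ee_pos: [0.5835, 0.3034, 0.1304]
ee_rot: [[-0.969, 0.246, 0.004], [0.246, 0.969, 0.002], [-0.003, 0.003, -1.0]]
contact_force: [-0.5, -0.1, -1.4]
opening: 0.0112
```

Request:
drive_tool(increments=[{"tx": 0, "ty": 0, "tz": -7, "rx": -0.001, "ry": 0.003, "rz": 0, "grip": -0.9}, {"tx": 0, "ty": 0, "tz": -5, "rx": 0, "ry": 0, "rz": 0, "grip": -0.9}, {"tx": 0, "ty": 0, "tz": -5, "rx": 0, "ry": 0, "rz": 0, "grip": -0.9}, {"tx": 0, "ty": 0, "tz": -5, "rx": 0, "ry": 0, "rz": 0, "grip": -0.9}, {"tx": 0, "ty": 0, "tz": -5, "rx": 0, "ry": 0, "rz": 0, "grip": -0.9}, {"tx": 0, "ty": 0, "tz": -5, "rx": 0, "ry": 0, "rz": 0, "grip": -0.9}, {"tx": 0, "ty": 0, "tz": 0, "rx": 0, "ry": 0, "rz": 0, "grip": -0.9}, {"tx": 0, "ty": 0, "tz": 0, "rx": 0, "ry": 0, "rz": 0, "grip": -0.9}])

```text
t: 50.1
ee_pos: [0.5836, 0.3034, 0.0963]
ee_rot: [[-0.969, 0.246, 0.001], [0.246, 0.969, 0.001], [-0.001, 0.002, -1.0]]
contact_force: [-0.1, 0.7, -0.2]
opening: 0.0109
```

In cleanly (no force). Push to the shoulder.

Request:
drive_tool(increments=[{"tx": 0, "ty": 0, "tz": -5, "rx": 0, "ry": 0, "rz": 0, "grip": -0.9}, {"tx": 0, "ty": 0, "tz": -4, "rx": 0, "ry": 0, "rz": 0, "grip": -0.9}, {"tx": 0, "ty": 0, "tz": -2, "rx": 0, "ry": 0, "rz": 0, "grip": -0.9}, {"tx": 0, "ty": 0, "tz": -1, "rx": 0, "ry": 0, "rz": 0, "grip": -0.9}, {"tx": 0, "ty": 0, "tz": -1, "rx": 0, "ry": 0, "rz": 0, "grip": -0.9}, {"tx": 0, "ty": 0, "tz": -0.5, "rx": 0, "ry": 0, "rz": 0, "grip": -0.9}, {"tx": 0, "ty": 0, "tz": -0.5, "rx": 0, "ry": 0, "rz": 0, "grip": -0.9}, {"tx": 0, "ty": 0, "tz": -0.5, "rx": 0, "ry": 0, "rz": 0, "grip": -0.9}])

```text
t: 51.1
ee_pos: [0.5838, 0.3035, 0.0835]
ee_rot: [[-0.969, 0.246, 0.003], [0.246, 0.969, 0.002], [-0.002, 0.003, -1.0]]
contact_force: [-2.1, -0.6, 6.7]
opening: 0.0112
```

Request:
drive_tool(increments=[{"tx": 0, "ty": 0, "tz": 0, "rx": 0, "ry": 0, "rz": -0.08, "grip": -0.9}, {"tx": 0, "ty": 0, "tz": 0, "rx": 0, "ry": 0, "rz": -0.14, "grip": -0.9}, {"tx": 0, "ty": 0, "tz": 0, "rx": 0, "ry": 0, "rz": -0.14, "grip": -0.9}, {"tx": 0, "ty": 0, "tz": 0, "rx": 0, "ry": 0, "rz": -0.14, "grip": -0.9}, {"tx": 0, "ty": 0, "tz": 0, "rx": 0, "ry": 0, "rz": -0.14, "grip": -0.9}, {"tx": 0, "ty": 0, "tz": 0, "rx": 0, "ry": 0, "rz": -0.14, "grip": -0.9}, {"tx": 0, "ty": 0, "tz": 0, "rx": 0, "ry": 0, "rz": -0.14, "grip": -0.9}, {"tx": 0, "ty": 0, "tz": 0, "rx": 0, "ry": 0, "rz": 0, "grip": -0.9}])

```text
t: 52.1
ee_pos: [0.5836, 0.3031, 0.0838]
ee_rot: [[-0.365, 0.931, 0.003], [0.931, 0.365, -0.001], [-0.002, 0.002, -1.0]]
contact_force: [-0.2, 0.3, -0.1]
opening: 0.0112
```

```bash
python3 - <<'E'
from h import *
o=robot.get_obs();R=o['ee_rot'];print(np.degrees(np.arctan2(R[1,0],R[0,0])),o['ft_torque'],o['ee_pos'],o['contact_force'],o['joints'])
E
```

```text
111.43632691848063 [-0.04171232  0.05050941 -0.03827162] [0.58364659 0.30311623 0.08375029] [-0.19796933  0.30194368 -0.05927145] [-32.75843788  59.66159623   5.80286023  74.88186093  -6.80149458
  45.69003612  -3.62924148]
```

Request:
drive_tool(increments=[{"tx": 0, "ty": 0, "tz": -0.3, "rx": 0, "ry": 0, "rz": -0.1, "grip": -0.9}, {"tx": 0, "ty": 0, "tz": -0.3, "rx": 0, "ry": 0, "rz": -0.1, "grip": -0.9}, {"tx": 0, "ty": 0, "tz": 0, "rx": 0, "ry": 0, "rz": -0.06, "grip": -0.9}, {"tx": 0, "ty": 0, "tz": 0, "rx": 0, "ry": 0, "rz": -0.04, "grip": -0.9}, {"tx": 0, "ty": 0, "tz": 0, "rx": 0, "ry": 0, "rz": -0.03, "grip": -0.9}, {"tx": 0, "ty": 0, "tz": 0, "rx": 0, "ry": 0, "rz": -0.03, "grip": -0.9}, {"tx": 0, "ty": 0, "tz": 0, "rx": 0, "ry": 0, "rz": -0.03, "grip": -0.9}, {"tx": 0, "ty": 0, "tz": 0, "rx": 0, "ry": 0, "rz": -0.03, "grip": -0.9}])

```text
t: 53.1
ee_pos: [0.5836, 0.3032, 0.0836]
ee_rot: [[0.041, 0.999, 0.002], [0.999, -0.041, -0.002], [-0.002, 0.002, -1.0]]
contact_force: [0.0, -0.4, -0.4]
opening: 0.0113
```

```bash
python3 - <<'E'
from h import *
o=robot.get_obs();R=o['ee_rot'];print(np.degrees(np.arctan2(R[1,0],R[0,0])),o['ft_torque'],o['ee_pos'],o['contact_force'])
E
```

```text
87.6496867201383 [-0.08432431  0.01430672  1.54894292] [0.58356838 0.30319584 0.08362934] [ 0.01296008 -0.37543535 -0.403514  ]
```

Request:
drive_tool(increments=[{"tx": 0, "ty": 0, "tz": 0, "rx": 0, "ry": 0, "rz": 0.1, "grip": -0.9}, {"tx": 0, "ty": 0, "tz": 0, "rx": 0, "ry": 0, "rz": 0.16, "grip": -0.9}, {"tx": 0, "ty": 0, "tz": 0, "rx": 0, "ry": 0, "rz": 0.16, "grip": -0.9}, {"tx": 0, "ty": 0, "tz": 0, "rx": 0, "ry": 0, "rz": 0.16, "grip": -0.9}, {"tx": 0, "ty": 0, "tz": 0, "rx": 0, "ry": 0, "rz": 0.16, "grip": -0.9}, {"tx": 0, "ty": 0, "tz": 0, "rx": 0, "ry": 0, "rz": 0.16, "grip": -0.9}, {"tx": 0, "ty": 0, "tz": 0, "rx": 0, "ry": 0, "rz": 0.16, "grip": -0.9}, {"tx": 0, "ty": 0, "tz": 0, "rx": 0, "ry": 0, "rz": 0.1, "grip": -0.9}])

```text
t: 54.1
ee_pos: [0.5835, 0.303, 0.0836]
ee_rot: [[-0.91, 0.416, 0.002], [0.416, 0.91, 0.001], [-0.001, 0.002, -1.0]]
contact_force: [-0.1, 0.0, -1.4]
opening: 0.0113
```

```bash
python3 - <<'E'
from h import *
o=robot.get_obs();R=o['ee_rot'];print(np.degrees(np.arctan2(R[1,0],R[0,0])),o['ft_torque'],o['ee_pos'],o['contact_force'],R[:,2])
E
```

```text
155.44157299981848 [ 0.06624689  0.04125726 -0.09997988] [0.58347667 0.30304148 0.08359789] [-0.14842764  0.04351441 -1.41645816] [ 0.00208556  0.00127197 -0.99999702]
```

Request:
drive_tool(increments=[{"tx": 0, "ty": 0, "tz": 0, "rx": 0, "ry": 0, "rz": 0.08, "grip": -0.9}, {"tx": 0, "ty": 0, "tz": 0, "rx": 0, "ry": 0, "rz": 0.06, "grip": -0.9}, {"tx": 0, "ty": 0, "tz": 0, "rx": 0, "ry": 0, "rz": 0.05, "grip": -0.9}, {"tx": 0, "ty": 0, "tz": 0, "rx": 0, "ry": 0, "rz": 0.04, "grip": -0.9}, {"tx": 0, "ty": 0, "tz": 0, "rx": 0, "ry": 0, "rz": 0.03, "grip": -0.9}, {"tx": 0, "ty": 0, "tz": 0, "rx": 0, "ry": 0, "rz": 0.02, "grip": -0.9}, {"tx": 0, "ty": 0, "tz": 0, "rx": 0, "ry": 0, "rz": 0.02, "grip": -0.9}, {"tx": 0, "ty": 0, "tz": 0, "rx": 0, "ry": 0, "rz": 0.02, "grip": -0.9}])

```text
t: 55.1
ee_pos: [0.5836, 0.3031, 0.0836]
ee_rot: [[-0.995, 0.103, 0.001], [0.103, 0.995, 0.003], [-0.001, 0.003, -1.0]]
contact_force: [-0.3, 0.5, -0.1]
opening: 0.0113
```

```bash
python3 - <<'E'
from h import *
o=robot.get_obs();R=o['ee_rot'];print(np.degrees(np.arctan2(R[1,0],R[0,0])),o['ft_torque'],o['ee_pos'],o['contact_force'],R[:,2])
im,p=snap('wrist','w18')
crop('w18',230,200,410,400,4,'k8')
E
```

```text
174.08906948936686 [ 0.07459179 -0.03521768 -0.03674914] [0.58356101 0.30306838 0.08362144] [-0.275685    0.47539296 -0.06589082] [ 8.83186951e-04  2.88945198e-03 -9.99995436e-01]
```

View pics/k8.png

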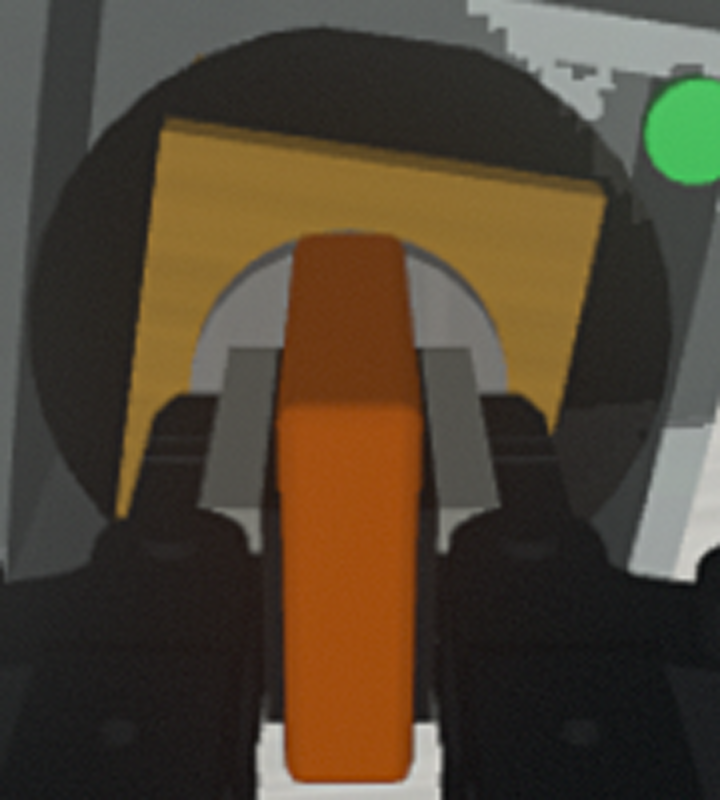

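```bash
python3 - <<'E'
from h import *
im,p=load('w18')
f=lambda L,z:np.array([onz('wrist',(230+a/4,200+b/4),z,p)[:2] for a,b in L])
for L in ([(168,133),(604,200)],[(162,135),(118,515)],[(606,200),(556,430)]):
    P=f(L,.052);d=P[1]-P[0];print((np.degrees(np.arctan2(d[1],d[0]))+45)%90-45,P)
E
```

```text
-15.00479173431438 [[0.55335802 0.28591537]
 [0.56610351 0.3334663 ]]
-14.81297329779791 [[0.5535147  0.28522002]
 [0.60045051 0.27280768]]
-14.418594803309297 [[0.56612789 0.33369442]
 [0.59421288 0.3264737 ]]
```

Request:
drive_tool(increments=[{"tx": 0, "ty": 0, "tz": 0, "rx": 0, "ry": 0, "rz": 0.02, "grip": -0.9}, {"tx": 0, "ty": 0, "tz": 0, "rx": 0, "ry": 0, "rz": 0.02, "grip": -0.9}, {"tx": 0, "ty": 0, "tz": 0, "rx": 0, "ry": 0, "rz": 0.02, "grip": -0.9}, {"tx": 0, "ty": 0, "tz": 0, "rx": 0, "ry": 0, "rz": 0.02, "grip": -0.9}, {"tx": 0, "ty": 0, "tz": 0, "rx": 0, "ry": 0, "rz": 0.02, "grip": -0.9}, {"tx": 0, "ty": 0, "tz": 0, "rx": 0, "ry": 0, "rz": 0.02, "grip": -0.9}, {"tx": 0, "ty": 0, "tz": 0, "rx": 0, "ry": 0, "rz": 0, "grip": -0.9}, {"tx": 0, "ty": 0, "tz": 0, "rx": 0, "ry": 0, "rz": 0, "grip": -0.9}])

```text
t: 56.15
ee_pos: [0.5833, 0.3031, 0.0836]
ee_rot: [[-1.0, -0.023, -0.001], [-0.023, 1.0, 0.004], [0.0, 0.004, -1.0]]
contact_force: [-1.4, 0.6, 1.1]
opening: 0.0114
```

```bash
python3 - <<'E'
from h import *
o=robot.get_obs();R=o['ee_rot'];print(np.degrees(np.arctan2(R[1,0],R[0,0])),o['ft_torque'],o['ee_pos'],o['contact_force'],R[:,2])
im,p=snap('wrist','w19')
crop('w19',230,200,410,400,4,'k9')
E
```

```text
-178.68005148401676 [ 0.18617434  0.31256435 -1.37199531] [0.58333974 0.30306128 0.08362405] [-1.38352235  0.64116711  1.11972244] [-5.63054913e-04  3.59590243e-03 -9.99993376e-01]
```

View pics/k9.png

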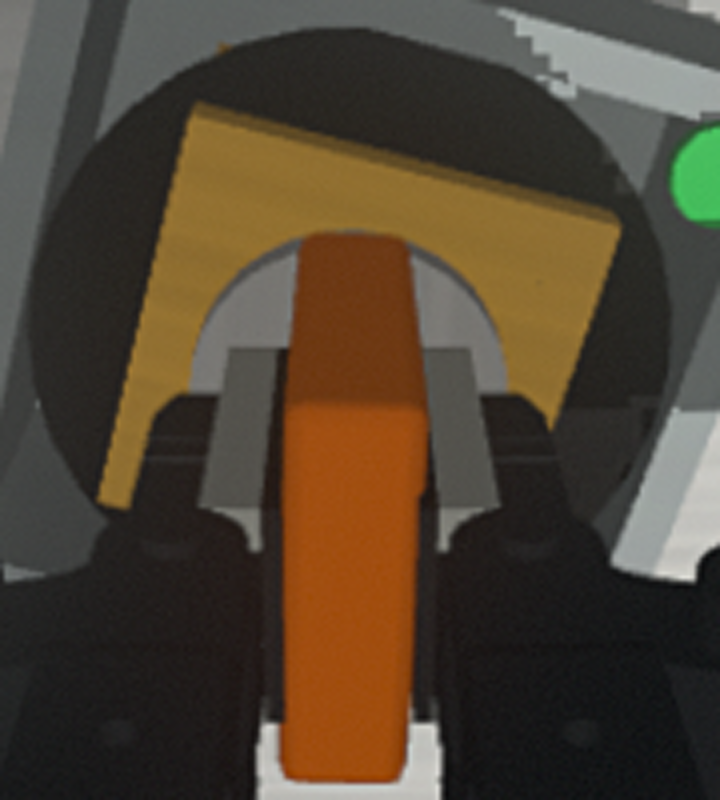

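Request:
drive_tool(increments=[{"tx": 0, "ty": 0, "tz": 0, "rx": 0, "ry": 0, "rz": -0.05, "grip": -0.9}, {"tx": 0, "ty": 0, "tz": 0, "rx": 0, "ry": 0, "rz": -0.05, "grip": -0.9}, {"tx": 0, "ty": 0, "tz": 0, "rx": 0, "ry": 0, "rz": -0.05, "grip": -0.9}, {"tx": 0, "ty": 0, "tz": 0, "rx": 0, "ry": 0, "rz": 0, "grip": -0.9}, {"tx": 0, "ty": 0, "tz": 5, "rx": -0.003, "ry": 0, "rz": 0, "grip": -0.9}, {"tx": 0, "ty": 0, "tz": 8, "rx": 0, "ry": 0, "rz": 0, "grip": -0.9}, {"tx": 0, "ty": 0, "tz": 10, "rx": 0, "ry": 0, "rz": 0, "grip": -0.9}, {"tx": 0, "ty": 0, "tz": 10, "rx": 0, "ry": 0, "rz": 0, "grip": -0.9}])

```text
t: 57.2
ee_pos: [0.5837, 0.303, 0.1187]
ee_rot: [[-0.992, 0.123, 0.002], [0.123, 0.992, -0.001], [-0.002, -0.001, -1.0]]
contact_force: [0.2, 0.6, -0.8]
opening: 0.0111
```

Request:
drive_tool(increments=[{"tx": 0, "ty": 0, "tz": 20, "rx": 0, "ry": 0, "rz": 0, "grip": -0.9}, {"tx": 0, "ty": 0, "tz": 30, "rx": 0, "ry": 0, "rz": 0, "grip": -0.9}, {"tx": 15, "ty": -4, "tz": 30, "rx": 0, "ry": 0, "rz": 0, "grip": -0.9}, {"tx": 20, "ty": -5, "tz": 15, "rx": 0, "ry": 0, "rz": 0, "grip": -0.9}, {"tx": 15, "ty": -4, "tz": 0, "rx": 0, "ry": 0, "rz": 0, "grip": -0.9}, {"tx": 0, "ty": 0, "tz": 0, "rx": 0, "ry": 0, "rz": 0, "grip": -0.9}, {"tx": 0, "ty": 0, "tz": 0, "rx": 0, "ry": 0, "rz": 0, "grip": -0.9}, {"tx": 0, "ty": 0, "tz": 0, "rx": 0, "ry": 0, "rz": 0, "grip": -0.9}])

```text
t: 58.2
ee_pos: [0.6336, 0.2898, 0.2223]
ee_rot: [[-0.993, 0.121, 0.004], [0.121, 0.993, 0.001], [-0.004, 0.001, -1.0]]
contact_force: [0.3, 0.3, -0.6]
opening: 0.0115
```

```bash
python3 - <<'E'
from h import *
im,p=snap('wrist','w20');print(p)
crop('w20',220,80,420,400,2,'k10')
E
```

```text
(array([0.6336156 , 0.28975635, 0.22226582]), array([[-9.92626286e-01,  1.21160880e-01,  3.61911175e-03],
       [ 1.21164003e-01,  9.92632285e-01,  6.55840113e-04],
       [-3.51298500e-03,  1.08951020e-03, -9.99993236e-01]]))
```

View pics/w20.png

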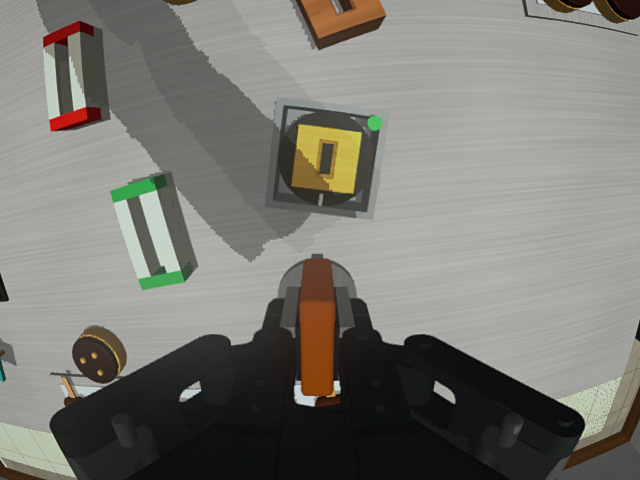

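Request:
drive_tool(increments=[{"tx": -25, "ty": 5, "tz": 0, "rx": 0, "ry": 0, "rz": 0.06, "grip": -0.9}, {"tx": -40, "ty": 9, "tz": -10, "rx": 0, "ry": 0, "rz": 0.08, "grip": -0.9}, {"tx": -40, "ty": 9, "tz": -20, "rx": 0, "ry": 0, "rz": 0.08, "grip": -0.9}, {"tx": -40, "ty": 9, "tz": -20, "rx": 0, "ry": 0, "rz": 0.08, "grip": -0.9}, {"tx": -30, "ty": 6, "tz": -20, "rx": 0, "ry": 0, "rz": 0.06, "grip": -0.9}, {"tx": -12, "ty": 3, "tz": -10, "rx": 0, "ry": 0, "rz": 0.026, "grip": -0.9}, {"tx": 0, "ty": 0, "tz": 0, "rx": 0, "ry": 0, "rz": 0, "grip": -0.9}, {"tx": 0, "ty": 0, "tz": 0, "rx": 0, "ry": 0, "rz": 0, "grip": -0.9}])

```text
t: 59.25
ee_pos: [0.4387, 0.3321, 0.1415]
ee_rot: [[-0.961, -0.275, 0.004], [-0.275, 0.961, 0.004], [-0.005, 0.003, -1.0]]
contact_force: [1.2, -0.5, -1.2]
opening: 0.0115
```

Request:
drive_tool(increments=[{"tx": 8, "ty": -1.8, "tz": 0, "rx": -0.003, "ry": 0.003, "rz": -0.013, "grip": -0.9}, {"tx": 0, "ty": 0, "tz": -8, "rx": 0, "ry": 0, "rz": 0, "grip": -0.9}, {"tx": 0, "ty": 0, "tz": -8, "rx": 0, "ry": 0, "rz": 0, "grip": -0.9}, {"tx": 0, "ty": 0, "tz": 0, "rx": 0, "ry": 0, "rz": 0, "grip": -0.9}, {"tx": 0, "ty": 0, "tz": 0, "rx": 0, "ry": 0, "rz": 0, "grip": -0.9}, {"tx": 0, "ty": 0, "tz": 0, "rx": 0, "ry": 0, "rz": 0, "grip": -0.9}, {"tx": 0, "ty": 0, "tz": 0, "rx": 0, "ry": 0, "rz": 0, "grip": -0.9}, {"tx": 0, "ty": 0, "tz": 0, "rx": 0, "ry": 0, "rz": 0, "grip": -0.9}])

```text
t: 60.25
ee_pos: [0.4487, 0.3297, 0.125]
ee_rot: [[-0.966, -0.259, 0.002], [-0.259, 0.966, 0.002], [-0.002, 0.001, -1.0]]
contact_force: [-0.2, 0.6, -0.9]
opening: 0.0112
```

Request:
drive_tool(increments=[{"tx": -2, "ty": 0.5, "tz": -8, "rx": 0, "ry": 0, "rz": 0, "grip": -0.9}, {"tx": 0, "ty": 0, "tz": -7, "rx": 0, "ry": 0, "rz": 0, "grip": -0.9}, {"tx": 0, "ty": 0, "tz": -7, "rx": 0, "ry": 0, "rz": 0, "grip": -0.9}, {"tx": 0, "ty": 0, "tz": -7, "rx": 0, "ry": 0, "rz": 0, "grip": -0.9}, {"tx": 0, "ty": 0, "tz": -7, "rx": 0, "ry": 0, "rz": 0, "grip": -0.9}, {"tx": 0, "ty": 0, "tz": -6, "rx": 0, "ry": 0, "rz": 0, "grip": -0.9}, {"tx": 0, "ty": 0, "tz": 0, "rx": 0, "ry": 0, "rz": 0, "grip": -0.9}, {"tx": 0, "ty": 0, "tz": 0, "rx": 0, "ry": 0, "rz": 0, "grip": -0.9}])

```text
t: 61.25
ee_pos: [0.4464, 0.3301, 0.0796]
ee_rot: [[-0.966, -0.26, 0.001], [-0.26, 0.966, 0.001], [-0.001, 0.001, -1.0]]
contact_force: [0.5, -0.4, -0.6]
opening: 0.0111
```

Request:
drive_tool(increments=[{"tx": 0, "ty": 0, "tz": -2, "rx": 0, "ry": 0, "rz": 0, "grip": -0.9}, {"tx": 0, "ty": 0, "tz": -1, "rx": 0, "ry": 0, "rz": 0, "grip": -0.9}, {"tx": 0, "ty": 0, "tz": -0.5, "rx": 0, "ry": 0, "rz": 0, "grip": -0.9}, {"tx": 0, "ty": 0, "tz": 0, "rx": 0, "ry": 0, "rz": 0, "grip": -0.4}, {"tx": 0, "ty": 0, "tz": 0, "rx": 0, "ry": 0, "rz": 0, "grip": 0.2}, {"tx": 0, "ty": 0, "tz": 0, "rx": 0, "ry": 0, "rz": 0, "grip": 0.3}, {"tx": 0, "ty": 0, "tz": 0, "rx": 0, "ry": 0, "rz": 0, "grip": 0.3}, {"tx": 0, "ty": 0, "tz": 20, "rx": 0, "ry": 0, "rz": 0, "grip": 0.3}])

```text
t: 62.25
ee_pos: [0.4462, 0.33, 0.096]
ee_rot: [[-0.966, -0.26, 0.001], [-0.26, 0.966, 0.001], [-0.001, 0.001, -1.0]]
contact_force: [-0.3, 1.4, 0.7]
opening: 0.0556
```

Request:
drive_tool(increments=[{"tx": 0, "ty": 0, "tz": 40, "rx": 0, "ry": 0, "rz": 0, "grip": 0.3}, {"tx": 0, "ty": 0, "tz": 50, "rx": 0, "ry": 0, "rz": 0, "grip": 0.3}, {"tx": -10, "ty": 0, "tz": 40, "rx": 0, "ry": 0, "rz": 0, "grip": 0.3}, {"tx": -10, "ty": 0, "tz": 20, "rx": 0, "ry": 0, "rz": 0, "grip": 0.3}, {"tx": 0, "ty": 0, "tz": 0, "rx": 0, "ry": 0, "rz": 0, "grip": 0.3}, {"tx": 0, "ty": 0, "tz": 0, "rx": 0, "ry": 0, "rz": 0, "grip": 0.3}, {"tx": 0, "ty": 0, "tz": 0, "rx": 0, "ry": 0, "rz": 0, "grip": 0.3}, {"tx": 0, "ty": 0, "tz": 0, "rx": 0, "ry": 0, "rz": 0, "grip": 0.3}])

```text
t: 63.25
ee_pos: [0.4257, 0.3292, 0.2493]
ee_rot: [[-0.966, -0.259, -0.001], [-0.259, 0.966, -0.0], [0.001, -0.0, -1.0]]
contact_force: [-0.6, -1.0, -0.4]
opening: 0.0557
```

```bash
python3 - <<'E'
from h import *
im,p=snap('wrist','w21');a,_=snap('top','top3');s,_=snap('side','side3')
cv2.imwrite('pics/m1.png',np.vstack([np.hstack([cv2.resize(im,(400,300)),cv2.resize(a,(400,300))]),np.hstack([cv2.resize(s,(400,300)),cv2.resize(im[180:300,220:380],(400,300))])]))
E
```

```text
(no output)
```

View pics/m1.png

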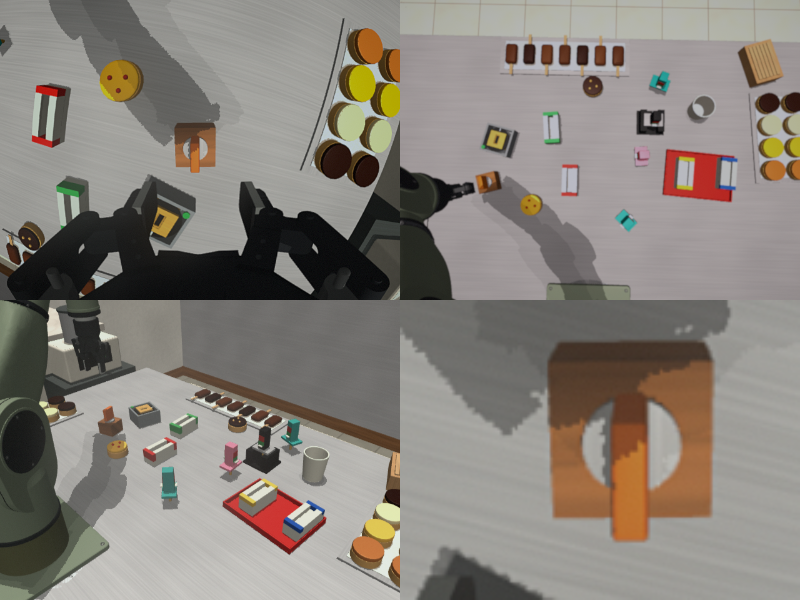

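```bash
python3 - <<'E'
from h import *
crop('top3',490,235,560,325,8,'n1');crop('side3',440,300,530,400,7,'n2')
a=cv2.imread('pics/n1.png');b=cv2.imread('pics/n2.png');print(a.shape,b.shape)
o=np.zeros((max(a.shape[0],b.shape[0]),a.shape[1]+b.shape[1],3),np.uint8);o[:a.shape[0],:a.shape[1]]=a;o[:b.shape[0],a.shape[1]:]=b
cv2.imwrite('pics/n3.png',cv2.resize(o,None,fx=.65,fy=.65))
E
```

```text
(720, 560, 3) (700, 630, 3)
```

View pics/n3.png

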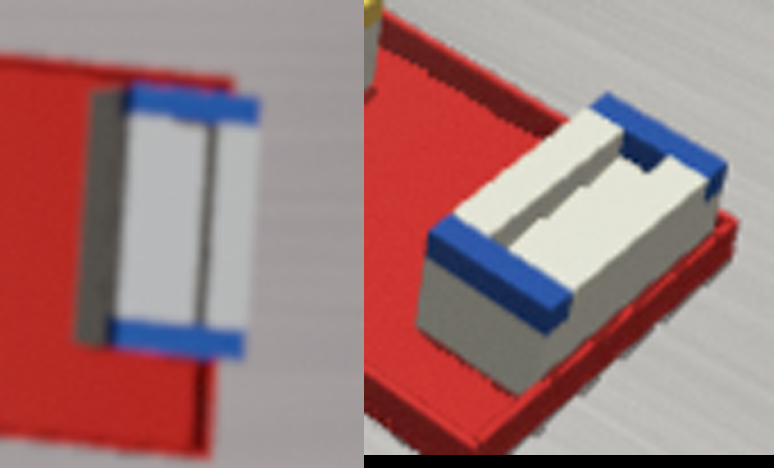

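```bash
python3 - <<'E'
from h import *
s=lambda a,b:(440+(a/.65-560)/7,300+b/.65/7)
t=lambda a,b:(490+a/.65/8,235+b/.65/8)
for q in ((418,328),(520,393)): print('side bottom z.005',onz('side',s(*q),.005).round(4))
for qs,qt in (((429,235),(109,318)),((549,304),(245,332)),((607,95),(128,86)),((725,163),(259,98))):
    o1,d1=ray('side',s(*qs));o2,d2=ray('top',t(*qt))
    A=np.c_[d1,-d2];k=np.linalg.lstsq(A,o2-o1,rcond=None)[0];print((o1+k[0]*d1).round(4),(o2+k[1]*d2).round(4))
E
```

```text
side bottom z.005 [ 0.4437 -0.409   0.005 ]
side bottom z.005 [ 0.4422 -0.449   0.005 ]
[ 0.453  -0.4033  0.0374] [ 0.4561 -0.4068  0.0387]
[ 0.448  -0.4507  0.0425] [ 0.4523 -0.4554  0.0445]
[ 0.5457 -0.4148  0.0453] [ 0.5441 -0.4129  0.0444]
[ 0.5409 -0.4618  0.0466] [ 0.5406 -0.4615  0.0464]
```

```bash
python3 - <<'E'
from h import *
print(robot.finish_job())
E
```

```text
the job is handed in; nothing more can be done
None
```

The job is done and handed in at about 63 s of the 210 s allowed. All four moulds were there.

- **Gauging:** I gauged red, yellow, green and blue in that order, holding the foot on the rim for about a second each time. By the pointer's field, red and green are deep, and yellow and blue are shallow.
- **Rejects:** Yellow and blue are flat in the red tray; red and green stayed on the counter.
- **Key switch:** The key went fully in. It turned clockwise until 1.5 N·m at the stop, then came back until 1.4 N·m at home, and I pulled it out. The last close look showed the brass square parallel to the box.
- **Finish:** The last pictures show the key standing in its holder and the gauge in its dock. The tarts and cup look undisturbed, and the gripper is clear of everything.

Three things did not go as planned:

- **Blue mould shifted:** After I released it, it was knocked about 3 cm and now lies against the tray's end wall instead of at the −52 mm spot. I don't know whether that was the announced knock or my gripper lifting away. The side view shows it flat on the floor inside the walls, so I left it. My rough height check of its corners scattered by several mm but showed no corner raised.
- **Press peak:** Touching down on the yellow mould peaked at about 51 N at the wrist through the gauge. That is under the 120 N wrist limit, and the gripper's body touched nothing.
- **Pin reading:** The pin joint value was not in the robot's state, so I read depth from the pointer only.

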